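Flip the hex key and lever the boom clamp bolt tight

ROBOT

A 7-joint arm with a two-finger parallel gripper is mounted at the origin on the work surface. World frame = base frame: x ahead of the robot, y to its left, z up, the work surface at z = 0. Lengths are in mm, angles in rad, forces in N, time in s.
With the tool pointing down it reaches from about 400 to 850 mm from the base axis. Payload 10.4 kg.
Tool frame: the origin (TCP) lies on the mounting face of the last link; the fingertips stand 182 mm ahead of it and the grasp point (between the pads) lies 164 mm ahead of it; z points along the fingers, y is the direction in which the jaws open and shut (so a half turn about z gives the same grasp; the last joint's range is limited). The gripper opens to 87 mm and grips with 3 to 60 N. Pads are 19 mm wide; open, the fingers measure 117 mm over their backs; the gripper's body (75 mm by 190 mm) begins 51 mm behind the grasp point.
Start: joints at [-1.294, 0.332, -0.065, 1.46, 0.022, 1.35, -0.088], TCP at [184.566, 597.133, 404.776] pointing down, gripper open.
Joint ranges: [-2.6, 2.6], [-0.5, 2.12], [-1.47, 1.34], [0.16, 2.42], [-1.27, 4.41], [0.06, 2.06], [-2.6, 2.6]. Speed limits (rad/s): [2.22, 2.22, 2.79, 2.79, 3.14, 3.14, 3.14].

INTERFACE

Orientations are given as a unit quaternion [x, y, z, w].
In Python, from station import env, grab_frame, camera_info gives the robot as it stands. The module is installed in compiled form; this text tells all that it offers.
- The arm moves only by the tool play_rows, never from a script. Its argument "rows" is a list of rows, each a list of 7 numbers: the closure, from 0 (fully open) to 1 (shut), then the shift along the tool's x, y, z in mm, then the turn, a rotation vector about the tool's x, y, z in rad. In form: [[grip, x, y, z, wx, wy, wz], ...]. A call has 1 to 8 rows; each row shifts and turns the pose as measured when the row begins, along the tool's axes as they then stand; what a row does not reach is not made up. A row lasts 1/8 s, in which the tool goes at most 62.5 mm and 10.7 degrees, less where a joint would pass 70% of its speed; a pose out of reach is approached as far as the arm can. A call with a gripper value outside its range is refused whole. The fingers move at their own pace and stop on an object; the grip force is fixed at half the most. Time passes only in rows, so rows that do not move let the fingers close. It gives the time, the measured TCP pose, the force and the opening at its end, in the units of the state.
- env.observe(): the state, without advancing time (a new reading comes with each control period).
- grab_frame(name): name is "side" or "top"; returns (picture, depth): 400x640x3 uint8, red, green, blue; 400x640 float32, mm along the optical axis (not along the pixel's ray), 0 where there is no reading.
- camera_info(name): a dict with "fx", "fy", "cx", "cy" (pixels), "eye" and "attitude" of the camera in the world. Camera axes: x right, y up, looking along -z (the intrinsics and any distortion apply to the point x, -y, -z); pixel columns grow to the right and rows downward; lengths in mm; the calibration is good to about 2 mm. A picture is of the moment at which its call begins. camera_info takes no time and is no camera call.
- env.sign_off(): hands the job in, once; it reports no verdict.
The state is a dict: "t": time; "joints": joint angles; "dq": joint speeds; "joint_efforts": joint torques, N m; "eef_pos": TCP position; "ee_rot": TCP orientation; "ft_force": force on the tool from outside, world axes, zero at the start; "ft_torque": the same for the moment, N m; "width": finger opening in mm.
Only numpy, scipy, OpenCV 4.12 (cv2) and the standard library are available. Lean on these libraries where they do the work, as an engineer would, in place of code of your own. Each camera call takes 0.05 s, during which the arm holds its last target.

TASK

Take the L-shaped hex key out of the blue stand, turn it over so that its short arm points down, and seat the short arm fully in the socket of the clamp bolt without pressing hard. Using the long arm as the lever, turn the bolt clockwise (seen from above) until it comes up tight against its stop, and do not force it past the stop. Let go and leave the key seated in the bolt; leave the other things where they are.

Things in the scene. Friction and masses are not known exactly. Their poses are not given: they have to be found in the camera images.
- key: L-shaped hex key, 17 mm across flats, 19.6 over corners, about 0.42 kg; orange long arm, bare steel short arm. Origin: where the centre lines meet at the bend. Long arm: 160 mm along its own -z; short arm: 65 mm along its own +x. Flats of both arms face its own +y and -y (grip there). Starts upright in the stand, long arm down, short arm on top pointing roughly away from the robot
- short_tip (a point): end of the key's short arm, on its centre line; the last 6 mm of each arm is a cone from 13.6 down to 9.6 mm diameter
- long_tip (a point): end of the key's long arm, on its centre line. The key balances about 57 mm from the bend along the long arm
- stand: fixed blue block, 70 x 70 x 55 mm, with a round hole 22 mm wide and 45 mm deep straight down its middle, in which the key stands; origin at the centre of its underside
- clamp: fixed rod clamp of a microscope boom: foot 130 x 150 x 12 mm, white block 70 x 64 mm and 54 mm high, steel rod 22 mm thick, 220 mm long along its own y, centred 34 mm high. Origin under its centre, plumb below the bolt, whose head (about 42 mm across) tops out 84 mm above the bench, the highest point of the clamp
- socket_mouth (a point): centre of the bolt's socket mouth, level with the head's top. Hexagon 17.8 mm across flats, 22 mm deep; a fit recurs every 60 degrees (within 5), the key's long arm then over a corner. The hexagon's direction is random and not measured: feel (the nose sinks 6 mm, the rest only once turned to fit) or look. The seated key droops about 10 degrees when let go
- bolt (a joint): clockwise turn of the clamp bolt, rad: 0 to 0.4 at the start, 1.2 at its stop, which is springy (about 33 N m per rad beyond). It takes about 0.8 N m to turn (7 N at 115 mm along the long arm) and stays where it is left
- objective: bystander: loose brass lens barrel, 32 mm wide, 46 mm high, origin under its centre
- jar: bystander: loose amber glass jar, 52 mm wide, 60 mm high, origin under its centre
- carrier: bystander: loose white wafer carrier, 110 x 110 x 16 mm, origin under its centre
There are look-alikes about, which are no part of the job. Of the things shaped like the key, the orange one is meant.

How it is judged (in metres and radians):
On the way, in this order (a step that is already met when the one before it is completed fails the run):
1. the key is drawn out of the stand (height (world z) of long_tip above 0.065 m), for 0.1 s.
2. the key is flipped and its short arm is seated in the bolt's socket, the bolt not yet tight (z of short_tip in the frame of socket_mouth below -0.015 m and horizontal distance between short_tip and socket_mouth below 0.006 m and angle between key's own x axis and vertical above 2.8 rad and value of joint bolt below 1.1 rad), for 0.2 s.
3. the bolt is levered tight against its stop with the short arm in the socket (z of short_tip in the frame of socket_mouth below -0.015 m and horizontal distance between short_tip and socket_mouth below 0.006 m and angle between key's own x axis and vertical above 2.8 rad and value of joint bolt above 1.16 rad), for 0.2 s.
At the end, for the whole second after the job is handed in: The bolt is turned to its stop (joint at least 1.16 rad of 1.2), the key is left at rest with its short arm down in the socket: tip at least 15 mm below the mouth, within 6 mm of its centre line, short arm within about 19 degrees of plumb (all of step 3 and linear speed of key below 0.02 m/s and angular speed of key below 0.1 rad/s); the robot touches nothing.
It fails at once if the bolt is forced more than 0.03 rad past its stop (overtightened) (value of joint bolt above 1.23 rad).
It fails at once if before its hexagon has entered the socket, the key is pressed on the bolt or clamp with more than 40 N (all contacts added up) (contact force between key and clamp above 40 N and z of short_tip in the frame of socket_mouth above -0.008 m).
It fails at once if the bolt is turned with the key's long arm in its socket (distance between long_tip and socket_mouth below 0.026 m and value of joint bolt above 0.55 rad).
It fails at once if a bystander (objective, jar or carrier) is moved more than 20 mm (distance of any of objective, jar, carrier from where it was at the start of the episode above 0.02 m).
It also fails if it takes over 72 s, if anything falls off the work surface, if the arm or the gripper's body presses on something with over 40 N, if the wrist force passes 120 N, or if a joint passes its speed limit or range.

## Working session

There is one attempt and no reset: what is moved stays moved. The work goes in short steps, Python scripts to look and compute and a tool call to move; the robot and the scene stay as the last step left them, time stands still between calls to the robot, and variables do not carry over. Pictures are saved under pics/ and viewed, and the job is handed in when it is done.

Besides the shell and the picture viewer there is one more tool, called as name(argument=value, ...) on one line, values as JSON. play_rows: Moves the arm, as the interface text tells. Its arguments: {"type":"object","properties":{"rows":{"type":"array","items":{"type":"array","items":{"type":"number"}}}},"required":["rows"]}

```bash
mkdir -p pics; python3 - <<'E'
from station import env, grab_frame, camera_info
import cv2
import numpy as np
print(env.observe())
for n in ["side","top"]:
    im,d=grab_frame(n); cv2.imwrite(f"pics/{n}0.png",im[:,:,::-1]); np.save(f"pics/{n}0_d.npy",d); print(camera_info(n))
E
ls
```

```text
{'t': 0.0, 'joints': array([-1.29360788,  0.3328873 , -0.06470115,  1.46093647,  0.02158094,
        1.34989927, -0.08845775]), 'dq': array([ 0.00019379,  0.00033384,  0.00079418,  0.00059649, -0.00049038,
        0.00085294,  0.00075097]), 'joint_efforts': array([-1.01361138e-04, -6.23279500e+01,  2.43035116e-02, -3.89862835e+01,
       -6.14277553e-02,  4.02714859e-02,  1.65510774e-04]), 'eef_pos': array([184.52723633, 597.00720907, 403.94643056]), 'ee_rot': array([ 1.49303829e-01,  9.88791106e-01, -7.12987325e-04, -8.37910728e-05]), 'ft_force': array([-0.29723585, -0.45151533,  0.74855401]), 'ft_torque': array([-0.0113162 , -0.02845104,  0.05220861]), 'width': 87.14790827823892}
{'fx': 471.9061263211483, 'fy': 471.9061263211483, 'cx': 316.10870259783445, 'cy': 199.56291434816063, 'eye': array([  35.52649976, -817.96373967,  744.4553065 ]), 'attitude': array([ 0.46248785, -0.12655328, -0.25115222,  0.84083995])}
{'fx': 506.39222732342165, 'fy': 506.39222732342165, 'cx': 321.0583849103954, 'cy': 202.3943328790359, 'eye': array([ 435.25346519,   21.11230611, 1477.48958281]), 'attitude': array([ 0.03273577, -0.02502707, -0.70295678,  0.71003787])}
pics
```

View pics/side0.png

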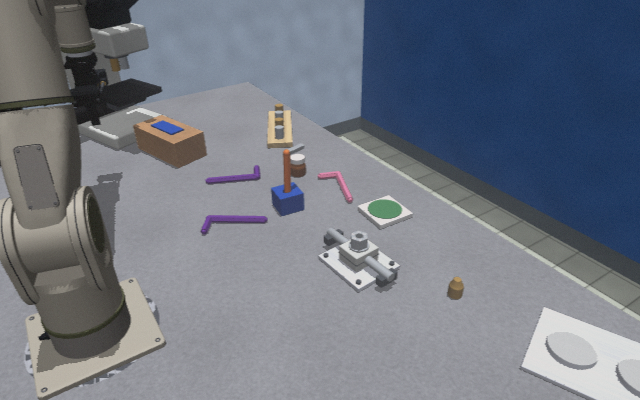

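View pics/top0.png

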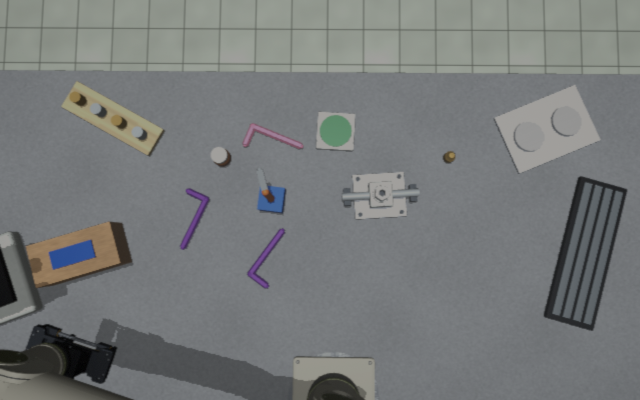

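The side view shows the orange key upright in the blue stand at about (287,170), the clamp bolt at (358,240), and purple and pink look-alikes lying around. In the top view the key is at (265,185), the stand at (272,200) and the bolt at (381,193). The jar is at (220,156), the carrier at (336,131) and the objective at (450,157).

```bash
cat > h.py <<'E'
from station import env, grab_frame, camera_info
import cv2, numpy as np
from scipy.spatial.transform import Rotation as R
def ray(ci,u,v):
    d=np.array([(u-ci['cx'])/ci['fx'],-(v-ci['cy'])/ci['fy'],-1.0]); return R.from_quat(ci['attitude']).apply(d)
def dep(ci,u,v,z): return ci['eye']+ray(ci,u,v)*z
def onz(ci,u,v,h):
    r=ray(ci,u,v); return ci['eye']+r*(h-ci['eye'][2])/r[2]
def proj(ci,p):
    q=R.from_quat(ci['attitude']).inv().apply(np.atleast_2d(p)-ci['eye']); 
    return np.c_[ci['cx']+ci['fx']*q[:,0]/-q[:,2], ci['cy']+ci['fy']*q[:,1]/q[:,2]]
def cloud(ci,d):
    v,u=np.mgrid[0:d.shape[0],0:d.shape[1]]
    q=np.stack([(u-ci['cx'])/ci['fx'],-(v-ci['cy'])/ci['fy'],-np.ones_like(u,float)],-1)*d[...,None]
    return R.from_quat(ci['attitude']).apply(q.reshape(-1,3)).reshape(q.shape)+ci['eye']
def tri(ca,ua,cb,ub):
    a,b=ray(ca,*ua),ray(cb,*ub); s=np.linalg.lstsq(np.c_[a,-b],cb['eye']-ca['eye'],rcond=None)[0]
    p,q=ca['eye']+a*s[0],cb['eye']+b*s[1]; return (p+q)/2,np.linalg.norm(p-q)
E
python3 - <<'E'
from h import *
for n,boxes in [("side",dict(stand=(265,140,310,220),clamp=(310,220,405,290))),("top",dict(stand=(240,160,300,220),clamp=(335,165,425,225)))]:
    im=cv2.imread(f"pics/{n}0.png"); ci=camera_info(n); 
    for k,(a,b,c,d) in boxes.items():
        s=cv2.resize(im[b:d,a:c],None,fx=8,fy=8,interpolation=cv2.INTER_CUBIC) 
        cv2.imwrite(f"pics/{n}_{k}.png",s); print(n,k,s.shape)
    C=cloud(ci,np.load(f"pics/{n}0_d.npy"))
    hsv=cv2.cvtColor(im,cv2.COLOR_BGR2HSV)
    a,b,c,d=boxes['stand']
    m=np.zeros(im.shape[:2],bool); m[b:d,a:c]=True
    o=m&(hsv[...,0]<16)&(hsv[...,1]>130)
    P=C[o]; print(n,'orange',o.sum(),P.min(0).round(),P.max(0).round(), np.median(P,0).round(1))
    bl=m&(abs(hsv[...,0].astype(int)-115)<12)&(hsv[...,1]>130); P=C[bl]; T=P[P[:,2]>50];print('blue',bl.sum(),np.percentile(P,[2,98],0).round(),'top',len(T),T.min(0).round(1),T.max(0).round(1),T.mean(0).round(1))
    for u,v in ([(358,237),(358,240)] if n=='side' else [(381,193),(383,195),(265,190),(262,175),(272,200)]): print(u,v,C[v,u].round(1))
E
```

```text
side stand (640, 360, 3)
side clamp (560, 760, 3)
side orange 47 [558. 172.  58.] [572. 187. 179.] [563.  177.9 141. ]
blue 247 [[528. 146.  52.]
 [595. 215.  57.]] top 247 [  35.5 -818.    50.2] [598.1 219.  744.5] [555.7 172.7  57.4]
358 237 [ 582.8 -121.3   72.4]
358 240 [ 566.8 -142.    83.7]
top stand (480, 480, 3)
top clamp (480, 720, 3)
top orange 23 [435.  21. 168.] [ 572.  187. 1477.] [565.  178.5 176.1]
blue 435 [[526. 145.  48.]
 [594. 213.  61.]] top 403 [435.3  21.1  50.1] [ 596.7  215.3 1477.5] [556.2 174.   65.4]
381 193 [ 579.4 -131.    59.9]
383 195 [ 573.8 -136.6   59.6]
265 190 [572.4 181.  177.8]
262 175 [611.8 190.  174.4]
272 200 [556.8 175.4  58.3]
```

```bash
cd pics; python3 -c "
import cv2,numpy as np
t=cv2.imread('top_stand.png');c=cv2.imread('top_clamp.png');print(t.shape,c.shape)"
```

```text
(480, 480, 3) (480, 720, 3)
```

View pics/top_stand.png

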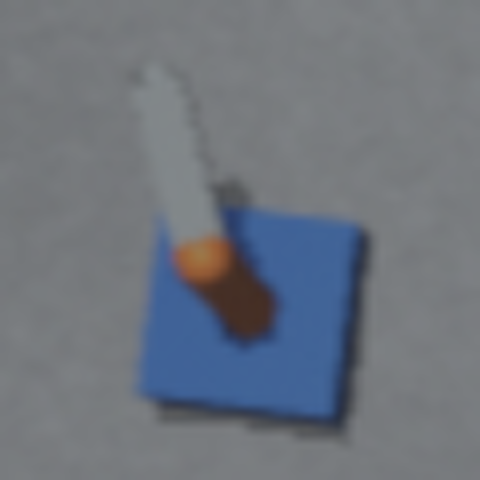

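View pics/top_clamp.png

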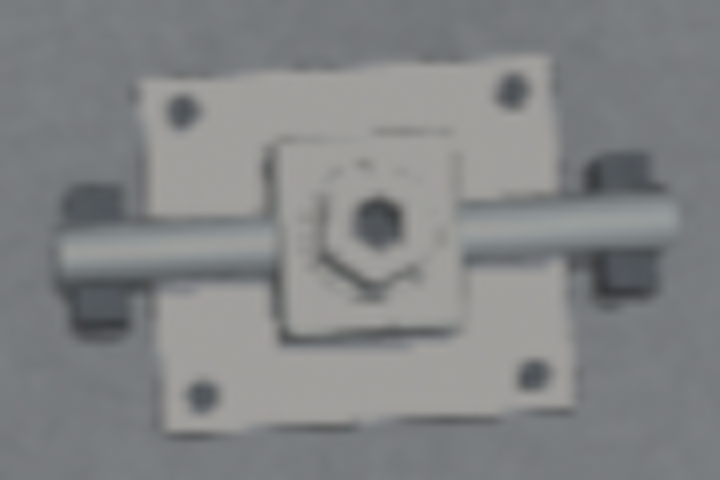

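View pics/side_clamp.png

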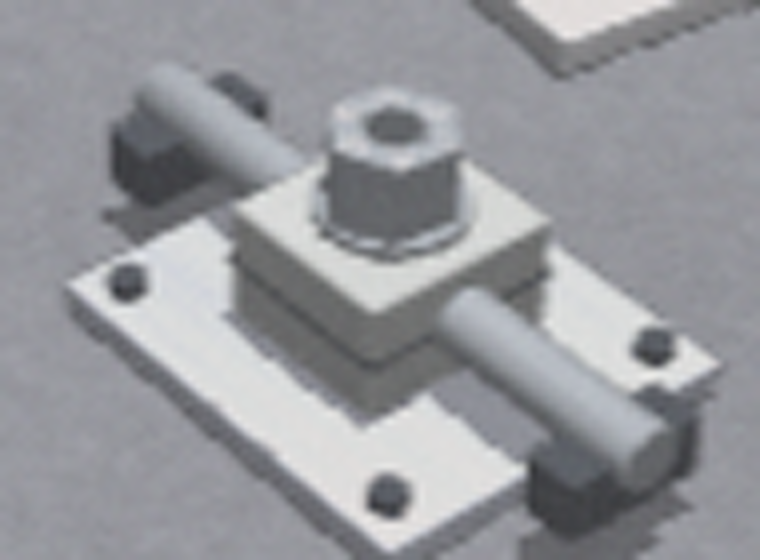

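View pics/side_stand.png

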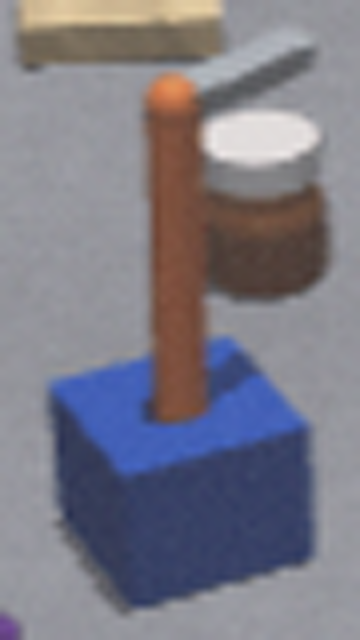

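The crops show the orange bend end at top-view pixel (265.5,192.5) and the steel short-arm tip at (259.5,169). They also show the bolt head centred near (381.5,193) with a dark hex socket. Next I measure these precisely.

```bash
python3 - <<'E'
from h import *
ct,cs=camera_info('top'),camera_info('side')
imt,ims=cv2.imread('pics/top0.png'),cv2.imread('pics/side0.png')
dt,ds=np.load('pics/top0_d.npy'),np.load('pics/side0_d.npy')
Ct,Cs=cloud(ct,dt),cloud(cs,ds)
# socket: crop px->img px: u=335+(x+.5)/8-.5
def tp(o,x,y): return (o[0]+(x+.5)/8-.5,o[1]+(y+.5)/8-.5)
st=tp((335,165),380,223); ss=tp((310,220),396,126)
print('socket tri',tri(ct,st,cs,ss), onz(ct,*st,84),onz(cs,*ss,84))
bt=tp((240,160),203,258); tt=tp((240,160),152,72)
bs=tp((265,140),171,92); ts=tp((265,140),303,40)
print('bend tri',tri(ct,bt,cs,bs)); print('tip tri',tri(ct,tt,cs,ts))
# cloud of key from both
for n,C,d in (('t',Ct,dt),('s',Cs,ds)):
    m=(d>0)&(C[...,2]>150)&(abs(C[...,0]-590)<60)&(abs(C[...,1]-180)<50); P=C[m]
    print(n,len(P)); 
    for p in P[np.argsort(P[:,0])][::4]: print(p.round(0),end=' ')
    print()
    m=(d>0)&(C[...,2]>60)&(C[...,2]<165)&(abs(C[...,0]-570)<30)&(abs(C[...,1]-180)<25); P=C[m]
    if n=='s':
        for lo in range(60,165,20): q=P[(P[:,2]>lo)&(P[:,2]<lo+20)]; print(lo,q.mean(0).round(1),len(q))
    m=(d>0)&(abs(C[...,2]-55)<4)&(abs(C[...,0]-560)<45)&(abs(C[...,1]-180)<45); P=C[m].astype(np.float32)
    print('stand',P.mean(0),cv2.minAreaRect(P[:,:2]))
    m=(d>0)&(C[...,2]>79)&(C[...,2]<90)&(abs(C[...,0]-577)<40)&(abs(C[...,1]+135)<40); P=C[m].astype(np.float32)
    print('head',len(P),P.mean(0),cv2.minEnclosingCircle(P[:,:2]))
E
```

```text
socket tri (array([ 578.2441864 , -131.07159276,   85.37765675]), np.float64(0.2873245420982105)) [ 578.50846646 -131.29993071   84.        ] [ 579.24080981 -129.58179358   84.        ]
bend tri (array([567.63421141, 181.55088264, 175.17765582]), np.float64(0.6384420819425971))
tip tri (array([629.43224767, 199.85978342, 169.62622212]), np.float64(0.3167025897025095))
t 194
[559. 178. 154.] [561. 177. 163.] [562. 184. 175.] [564. 183. 179.] [565. 178. 176.] [566. 172. 168.] [567. 181. 175.] [569. 180. 183.] [570. 184. 175.] [572. 186. 178.] [573. 189. 174.] [575. 186. 177.] [576. 179. 170.] [578. 192. 174.] [578. 177. 172.] [580. 192. 175.] [583. 189. 179.] [583. 187. 176.] [585. 184. 179.] [586. 195. 173.] [588. 187. 176.] [589. 192. 172.] [591. 189. 176.] [591. 192. 172.] [594. 192. 174.] [596. 190. 175.] [596. 195. 173.] [598. 184. 180.] [599. 187. 174.] [601. 189. 178.] [602. 193. 173.] [604. 187. 175.] [605. 183. 166.] [606. 195. 177.] [608. 184. 163.] [609. 192. 176.] [611. 192. 177.] [612. 185. 174.] [614. 192. 176.] [615. 198. 170.] [617. 195. 177.] [618. 191. 170.] [620. 201. 173.] [622. 200. 178.] [623. 198. 172.] [625. 200. 176.] [626. 188. 169.] [628. 194. 169.] [631. 201. 171.] Traceback (most recent call last):
  File "<stdin>", line 23, in <module>
cv2.error: OpenCV(4.12.0) /io/opencv/modules/imgproc/src/convhull.cpp:143: error: (-215:Assertion failed) total >= 0 && (depth == CV_32F || depth == CV_32S) in function 'convexHull'
```

```bash
python3 - <<'E'
from h import *
ct,cs=camera_info('top'),camera_info('side')
dt,ds=np.load('pics/top0_d.npy'),np.load('pics/side0_d.npy')
for n,C,d in (('t',cloud(ct,dt),dt),('s',cloud(cs,ds),ds)):
    m=(d>0)&(C[...,2]>150)&(abs(C[...,0]-605)<25)&(abs(C[...,1]-185)<30); P=C[m]
    c=P.mean(0);w=np.linalg.svd(P-c)[2][0]; w*=np.sign(w[0]); print(n,len(P),c.round(1),w.round(3),'yaw',np.degrees(np.arctan2(w[1],w[0])))
    if n=='s':
        m=(d>0)&(C[...,2]>60)&(C[...,2]<185)&(abs(C[...,0]-567)<13)&(abs(C[...,1]-180)<25); P=C[m]
        for lo in range(60,185,20): q=P[(P[:,2]>lo)&(P[:,2]<lo+20)]; print(lo,q.mean(0).round(1),len(q))
    m=(d>0)&(abs(C[...,2]-55)<4)&(abs(C[...,0]-560)<45)&(abs(C[...,1]-180)<45); P=C[m]
    print('stand',P.mean(0),cv2.minAreaRect(P[:,:2].astype(np.float32).reshape(-1,1,2).copy()))
    m=(d>0)&(C[...,2]>79)&(C[...,2]<90)&(abs(C[...,0]-577)<40)&(abs(C[...,1]+135)<40); P=C[m]
    print('head',len(P),P.mean(0),cv2.minEnclosingCircle(P[:,:2].astype(np.float32).reshape(-1,1,2).copy()))
E
python3 - <<'E'
from h import *
im=[];
for n,z,x0,y0,w in (('top',24,370,183,24),('side',24,345,227,28)):
    fs=[grab_frame(n)[0].astype(float) for _ in range(4)]
    f=np.mean(fs,0)[:,:,::-1]; np.save(f'pics/{n}_avg.npy',f)
    c=f[y0:y0+w,x0:x0+w]; c=np.clip((c-c.min())/(c.max()-c.min())*255,0,255).astype(np.uint8)
    c=cv2.resize(c,(560,560),interpolation=cv2.INTER_CUBIC); cv2.imwrite(f'pics/{n}_sock.png',c)
E
```

```text
t 133 [603.3 190.3 174.2] [ 0.957  0.288 -0.041] yaw 16.769137824734738
stand [559.10554508 177.63056991  54.6648574 ] ((562.56640625, 179.42625427246094), (70.63963317871094, 70.17865753173828), 83.678466796875)
head 111 [ 578.25435471 -132.01724874   83.80185448] ((578.1568603515625, -132.61318969726562), 20.455501556396484)
s 89 [604.  186.7 172.2] [ 0.952  0.3   -0.053] yaw 17.496532318244206
60 [562.2 177.3  70.8] 46
80 [562.9 177.8  90.7] 42
100 [564.2 177.2 110.3] 45
120 [565.7 177.2 130. ] 46
140 [566.4 177.1 149.9] 46
160 [568.9 178.7 170.6] 62
180 [nan nan nan] 0
stand [560.62651167 175.29831979  54.55830959] ((562.9169311523438, 179.2073974609375), (76.18842315673828, 72.60321807861328), 81.2037124633789)
head 148 [ 577.84910221 -132.12167929   83.0849216 ] ((577.119384765625, -130.26846313476562), 21.96748161315918)<stdin>:9: RuntimeWarning: Mean of empty slice.
  ret = um.true_divide(
```

View pics/top_sock.png

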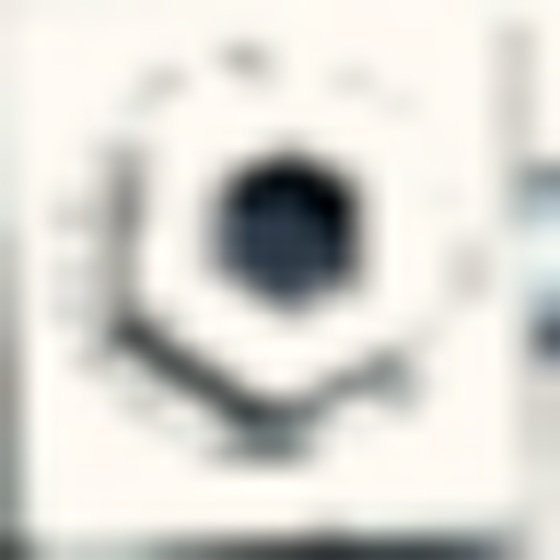

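View pics/side_sock.png

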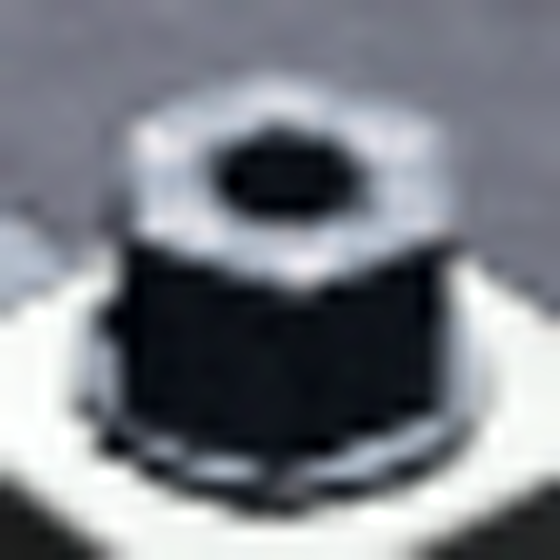

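```bash
python3 - <<'E'
from h import *
ct,cs=camera_info('top'),camera_info('side')
S=[(132,140),(132,232),(303,292),(445,240),(440,128),(278,72)]
P=np.array([onz(cs,345+(x+.5)/20-.5,227+(y+.5)/20-.5,84) for x,y in S]); c=P.mean(0); print('side head c',c.round(1))
for p in P: d=p-c; print(np.hypot(*d[:2]).round(1), (np.degrees(np.arctan2(d[1],d[0]))%60).round(1))
# bend/socket in top: corners of head bottom
f=560/24
S=[(110,140),(112,330),(272,422)]
P=np.array([onz(ct,370+(x+.5)/f-.5,183+(y+.5)/f-.5,84) for x,y in S]);
c=onz(ct,370+288.5/f-.5,183+230.5/f-.5,84); print(c)
for p in P: d=p-c; print(np.hypot(*d[:2]).round(1), (np.degrees(np.arctan2(d[1],d[0]))).round(1))
# socket fits: dark mask moments in fine upsample
for n,ci,x0,y0,w in (('top',ct,370,183,24),('side',cs,345,227,28)):
    g=np.load(f'pics/{n}_avg.npy').mean(2)[y0:y0+w,x0:x0+w].astype(np.float32)
    k=20; G=cv2.resize(g,None,fx=k,fy=k,interpolation=cv2.INTER_CUBIC)
    cx,cy=((381.9-x0+.5)*k,(192.4-y0+.5)*k) if n=='top' else (288,178)
    th=(G[int(cy),int(cx)]+np.percentile(G,75 if n=='top' else 60))/2
    th=min(th,160) if n=='top' else 110
    m=(G<th).astype(np.uint8); nn,l,st,ce=cv2.connectedComponentsWithStats(m); i=l[int(cy),int(cx)]
    cnt=max(cv2.findContours((l==i).astype(np.uint8),0,1)[0],key=cv2.contourArea)[:,0]
    Q=np.array([onz(ci,x0+(x+.5)/k-.5,y0+(y+.5)/k-.5,84) for x,y in cnt])[:,:2]
    M=cv2.moments(Q.astype(np.float32).reshape(-1,1,2)); c=np.array([M['m10'],M['m01']])/M['m00']
    d=Q-c; a=np.arctan2(d[:,1],d[:,0]); r=np.hypot(*d.T)
    b=[r[(np.degrees(a)%360//15)==j].mean().round(2) for j in range(24)]
    f6=np.array([r[(np.degrees(a)%360//15)==j].mean() for j in range(24)])@np.exp(6j*np.radians(np.arange(24)*15+7.5))
    print(n,th,i,ce[i],'c',c.round(1),'area',M['m00'],'phase',np.degrees(np.angle(f6))/6%60,abs(f6)/12); print(b)
E
```

```text
side head c [ 578.1 -130.5   84. ]
19.5 0.8
20.5 52.7
20.5 57.7
20.4 54.1
21.0 56.2
21.6 56.2
[ 578.66692047 -130.75301598   84.        ]
23.5 63.5
24.0 120.2
22.9 175.3
top 122.19675 1 [247.81356697 195.84199443] c [ 578.8 -130.9] area 250.95928298146464 phase 57.20397990517374 0.2532795671590191
[np.float64(8.97), np.float64(8.89), np.float64(9.07), np.float64(9.21), np.float64(8.97), np.float64(8.67), np.float64(8.74), np.float64(9.1), np.float64(9.03), np.float64(8.68), np.float64(8.76), np.float64(9.16), np.float64(9.18), np.float64(8.56), np.float64(9.01), np.float64(9.48), np.float64(9.01), np.float64(8.51), np.float64(8.53), np.float64(8.99), np.float64(9.2), np.float64(8.93), np.float64(8.79), np.float64(8.98)]
side 110 1 [285.17608696 179.20724638] c [ 578.3 -129.7] area 148.65251988125965 phase 20.82890162297533 0.11521660854026027
[np.float64(7.29), np.float64(6.9), np.float64(6.34), np.float64(6.36), np.float64(6.57), np.float64(6.78), np.float64(7.03), np.float64(7.08), np.float64(6.96), np.float64(7.12), np.float64(7.16), np.float64(7.06), np.float64(6.9), np.float64(6.98), np.float64(6.57), np.float64(6.29), np.float64(6.59), np.float64(6.85), np.float64(6.93), np.float64(6.88), np.float64(7.1), np.float64(7.24), np.float64(7.12), np.float64(6.84)]
```

```bash
cat >> h.py <<'E'
def state():
    o=env.observe(); return o
def tool_R(yaw,a,flip=1):
    """tool z = cos a *dir(yaw) - sin a up ; y horizontal left of yaw"""
    y=np.radians(yaw);a=np.radians(a)
    z=np.array([np.cos(a)*np.cos(y),np.cos(a)*np.sin(y),-np.sin(a)]); yy=np.array([-np.sin(y),np.cos(y),0])
    return R.from_matrix(np.c_[np.cross(yy,z),yy,z])
def plan(p1,R1,n=None):
    o=state(); p0=o['eef_pos']; R0=R.from_quat(o['ee_rot']); dr=(R0.inv()*R1).as_rotvec(); d=np.asarray(p1)-p0
    m=max(np.linalg.norm(d)/60,np.degrees(np.linalg.norm(dr))/10.5)
    n=n or int(np.ceil(m)); print('t',round(o['t'],2),'need',round(m,2),'n',n,'d',d.round(1),'rot',np.degrees(dr).round(1))
    for i in range(n):
        Ri=R0*R.from_rotvec(dr*i/n)
        print((Ri.inv().apply(d/n)).round(1).tolist(),(dr/n).round(3).tolist())
def rep():
    o=state(); Rm=R.from_quat(o['ee_rot']); z=Rm.apply([0,0,1])
    print('t',round(o['t'],2),'p',o['eef_pos'].round(1),'grasp',(o['eef_pos']+164*z).round(1),'z',z.round(3),'y',Rm.apply([0,1,0]).round(3),'q',o['joints'].round(3),'F',o['ft_force'].round(1),'T',o['ft_torque'].round(2),'w',round(o['width'],1))
G=np.array([565.2,180.4,112.])
E
python3 - <<'E'
from h import *
for a in (40,):
    R1=tool_R(17,a); z=R1.apply([0,0,1]); plan(G-(164+90)*z+[0,0,60],R1)
E
```

```text
t 0.5 need 8.61 n 9 d [ 194.6 -473.6  -69.5] rot [-14.9 -48.5 -32. ]
[-36.2, -43.9, 7.7] [-0.029, -0.094, -0.062]
[-32.6, -46.3, 9.7] [-0.029, -0.094, -0.062]
[-28.7, -48.5, 11.2] [-0.029, -0.094, -0.062]
[-24.5, -50.5, 12.2] [-0.029, -0.094, -0.062]
[-20.1, -52.2, 12.8] [-0.029, -0.094, -0.062]
[-15.6, -53.7, 13.0] [-0.029, -0.094, -0.062]
[-11.0, -54.9, 12.7] [-0.029, -0.094, -0.062]
[-6.5, -55.8, 11.9] [-0.029, -0.094, -0.062]
[-1.9, -56.4, 10.7] [-0.029, -0.094, -0.062]
```

play_rows(rows=[[0,-36,-44,8,-0.03,-0.094,-0.062],[0,-33,-46,10,-0.03,-0.094,-0.062],[0,-29,-48,11,-0.03,-0.094,-0.062],[0,-24,-50,12,-0.03,-0.094,-0.062]])

```text
t: 1.0
eef_pos: [272.9, 385.5, 372.0]
ee_rot: [0.018, 0.98, 0.033, 0.198]
ft_force: [1.1, -0.1, 0.1]
width: 87.2
```

```bash
python3 - <<'E'
from h import *
rep()
R1=tool_R(17,40); z=R1.apply([0,0,1]); plan(G-(164+90)*z+[0,0,60],R1)
E
```

```text
t 1.0 p [272.9 385.5 372. ] grasp [336.7 394.8 221.1] z [ 0.389  0.057 -0.92 ] y [0.021 0.997 0.071] q [-1.186 -0.068  0.012  2.01   0.407  1.021  0.177] F [ 1.1 -0.1  0.1] T [-0.06  0.38 -0.01] w 87.2
t 1.0 need 4.75 n 5 d [ 106.2 -261.9  -36.7] rot [ -7.6 -26.3 -17.2]
[-19.2, -52.3, 12.0] [-0.027, -0.092, -0.06]
[-14.9, -53.7, 12.2] [-0.027, -0.092, -0.06]
[-10.5, -54.7, 11.9] [-0.027, -0.092, -0.06]
[-6.2, -55.6, 11.2] [-0.027, -0.092, -0.06]
[-1.8, -56.1, 10.1] [-0.027, -0.092, -0.06]
```

play_rows(rows=[[0,-19,-52,12,-0.027,-0.092,-0.06],[0,-15,-54,12,-0.027,-0.092,-0.06],[0,-10,-55,12,-0.027,-0.092,-0.06]])

```text
t: 1.38
eef_pos: [337.8, 223.0, 349.9]
ee_rot: [-0.077, 0.937, 0.053, 0.338]
ft_force: [1.7, -0.6, 0.6]
width: 87.3
```

```bash
python3 - <<'E'
from h import *
rep()
R1=tool_R(17,40); z=R1.apply([0,0,1]); plan(G-(164+90)*z+[0,0,60],R1)
E
```

```text
t 1.38 p [337.8 223.  349.9] grasp [440.3 247.7 224.2] z [ 0.625  0.151 -0.766] y [-0.18   0.982  0.046] q [-1.032 -0.348  0.149  2.334  0.737  0.694  0.388] F [ 1.7 -0.6  0.6] T [-0.2   0.61 -0.01] w 87.3
t 1.38 need 1.81 n 2 d [ 41.3 -99.4 -14.6] rot [-2.8 -9.9 -6.6]
[-5.6, -52.9, 11.0] [-0.024, -0.086, -0.057]
[-1.6, -53.4, 10.0] [-0.024, -0.086, -0.057]
```

```bash
sed -i 's/^G=.*/G=np.array([565.5,180.5,117.])/' h.py; python3 - <<'E'
from h import *
R1=tool_R(17,35); z=R1.apply([0,0,1]); plan(G-164*z+[0,0,80],R1)
E
```

```text
t 1.38 need 2.36 n 3 d [ 99.2 -81.7 -58.8] rot [ -3.1 -14.9  -6.4]
[-9.6, -33.6, 31.6] [-0.018, -0.087, -0.037]
[-5.6, -34.5, 31.6] [-0.018, -0.087, -0.037]
[-1.5, -35.2, 31.3] [-0.018, -0.087, -0.037]
```

play_rows(rows=[[0,-10,-50,15,-0.018,-0.087,-0.037],[0,-5,-43,28,-0.018,-0.087,-0.037],[0,-1,-10,45,-0.018,-0.087,-0.037]])

```text
t: 1.75
eef_pos: [402.0, 155.9, 326.3]
ee_rot: [-0.105, 0.893, 0.056, 0.435]
ft_force: [1.1, 0.5, 1.9]
width: 87.0
```

```bash
python3 - <<'E'
from h import *
rep()
R1=tool_R(17,35); z=R1.apply([0,0,1]); plan(G-164*z+[0,0,80],R1); plan(G-164*z,R1)
im,d=grab_frame('side'); cv2.imwrite('pics/s1.png',im[:,:,::-1])
E
```

```text
t 1.75 p [402.  155.9 326.3] grasp [527.4 187.3 225.4] z [ 0.765  0.192 -0.615] y [-0.236  0.972  0.01 ] q [-0.648 -0.277  0.062  2.404  1.14   0.308  0.235] F [1.1 0.5 1.9] T [-0.22  0.71 -0.06] w 87.0
t 1.75 need 0.86 n 1 d [ 35.  -14.7 -35.3] rot [-2.4 -3.  -2.4]
[8.8, -22.8, 45.6] [-0.042, -0.052, -0.043]
t 1.75 need 2.02 n 3 d [  35.   -14.7 -115.3] rot [-2.4 -3.  -2.4]
[24.0, -7.9, 31.6] [-0.014, -0.017, -0.014]
[24.6, -8.0, 31.1] [-0.014, -0.017, -0.014]
[25.3, -8.0, 30.6] [-0.014, -0.017, -0.014]
```

View pics/s1.png

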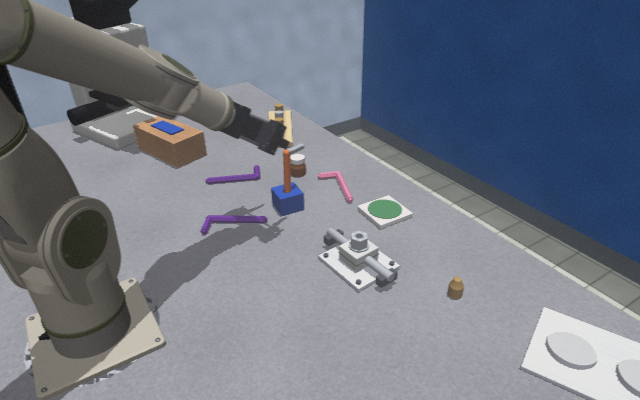

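The side view shows the gripper at (265,135), behind and above the key's top at (288,152), with nothing touching.

play_rows(rows=[[0,9,-23,30,-0.03,-0.03,-0.04],[0,0,0,15,-0.01,-0.02,0]])

```text
t: 2.05
eef_pos: [429.0, 149.7, 306.8]
ee_rot: [-0.114, 0.879, 0.062, 0.459]
ft_force: [0.6, 0.7, 0.8]
width: 87.0
```

```bash
python3 - <<'E'
from h import *
rep()
R1=tool_R(17,35); z=R1.apply([0,0,1]); plan(G-164*z+[0,0,80],R1); plan(G-164*z,R1)
E
```

```text
t 2.05 p [429.  149.7 306.8] grasp [559.  184.7 213.1] z [ 0.793  0.214 -0.571] y [-0.258  0.966  0.004] q [-0.591 -0.181  0.075  2.399  1.693  0.217 -0.266] F [0.6 0.7 0.8] T [-0.18  0.94  0.  ] w 87.0
t 2.05 need 0.33 n 1 d [  8.   -8.4 -15.7] rot [-1.6  0.2 -1.3]
[9.7, -10.3, 13.5] [-0.027, 0.003, -0.024]
t 2.05 need 1.61 n 2 d [  8.   -8.4 -95.7] rot [-1.6  0.2 -1.3]
[37.7, -5.3, 29.6] [-0.014, 0.001, -0.012]
[37.7, -5.2, 29.6] [-0.014, 0.001, -0.012]
```

play_rows(rows=[[0,14,-9,12,-0.02,0,-0.02],[0,20,-3,15,-0.01,0,-0.01]])

```text
t: 2.3
eef_pos: [434.8, 142.3, 280.5]
ee_rot: [-0.128, 0.875, 0.063, 0.463]
ft_force: [-0.3, 0.1, 0.3]
width: 86.9
```

```bash
python3 - <<'E'
from h import *
rep()
R1=tool_R(17,35); z=R1.apply([0,0,1]); plan(G-164*z,R1,3)
E
```

```text
t 2.3 p [434.8 142.3 280.5] grasp [565.  179.8 188. ] z [ 0.794  0.228 -0.564] y [-0.282  0.959 -0.009] q [-0.437 -0.109 -0.036  2.414  2.243  0.201 -0.784] F [-0.3  0.1  0.3] T [-0.22  0.9   0.  ] w 86.9
t 2.3 need 1.16 n 3 d [  2.2  -1.1 -69.4] rot [-0.8  0.7  0.1]
[18.8, -0.4, 13.5] [-0.005, 0.004, 0.001]
[18.7, -0.4, 13.6] [-0.005, 0.004, 0.001]
[18.7, -0.5, 13.7] [-0.005, 0.004, 0.001]
```

play_rows(rows=[[0,19,-0.4,13.5,-0.005,0.004,0]])

```text
t: 2.42
eef_pos: [435.7, 142.2, 263.9]
ee_rot: [-0.13, 0.875, 0.062, 0.463]
ft_force: [-0.6, -0.3, 0.4]
width: 87.1
```

```bash
python3 - <<'E'
from h import *
rep()
R1=tool_R(17,35); z=R1.apply([0,0,1]); plan(G-164*z,R1,2)
E
```

```text
t 2.42 p [435.7 142.2 263.9] grasp [565.8 179.7 171.3] z [ 0.793  0.228 -0.564] y [-0.284  0.959 -0.012] q [-0.238 -0.059 -0.23   2.415  2.445  0.229 -0.99 ] F [-0.6 -0.3  0.4] T [-0.27  0.94  0.01] w 87.1
t 2.42 need 0.88 n 2 d [  1.3  -1.  -52.8] rot [-0.8  0.6  0.3]
[21.5, -0.4, 15.3] [-0.007, 0.006, 0.002]
[21.4, -0.5, 15.4] [-0.007, 0.006, 0.002]
```

play_rows(rows=[[0,22,-0.4,15,-0.007,0.006,0],[0,20,-0.4,15,-0.007,0.006,0]])

```text
t: 2.68
eef_pos: [437.6, 141.4, 221.1]
ee_rot: [-0.134, 0.876, 0.063, 0.459]
ft_force: [0.8, -0.3, -1.8]
width: 87.2
```

```bash
python3 - <<'E'
from h import *
rep()
R1=tool_R(17,35); z=R1.apply([0,0,1]); plan(G-164*z,R1,1)
for n in ('side','top'): im,d=grab_frame(n); cv2.imwrite(f'pics/{n}2.png',im[:,:,::-1])
a=cv2.imread('pics/side2.png')[90:230,210:350]; b=cv2.imread('pics/top2.png')[140:240,220:320]
cv2.imwrite('pics/c2.png',np.hstack([cv2.resize(a,(400,400),interpolation=2),cv2.resize(b,(400,400),interpolation=2)]))
E
```

```text
t 2.67 p [437.6 141.4 221.1] grasp [566.7 179.7 127.5] z [ 0.787  0.233 -0.571] y [-0.292  0.956 -0.012] q [ 0.149  0.08  -0.611  2.416  2.624  0.344 -1.125] F [ 0.8 -0.3 -1.8] T [-0.29  1.05 -0.01] w 87.2
t 2.67 need 0.17 n 1 d [ -0.6  -0.2 -10. ] rot [-0.4  0.2  0.6]
[8.6, 0.1, 5.2] [-0.007, 0.003, 0.01]
```

View pics/c2.png

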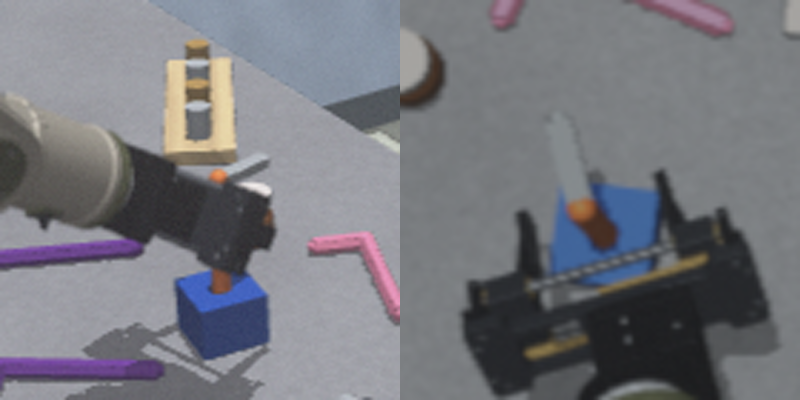

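The crops show both jaws straddling the orange arm; in the right-hand panel the bend is at (580,210) with the gripper body clear of it. I lower a little more and close.

play_rows(rows=[[0,8.6,0,5,-0.007,0.003,0.01],[1,0,0,0,0,0,0],[1,0,0,0,0,0,0],[1,0,0,0,0,0,0],[1,0,0,0,0,0,0]])

```text
t: 3.4
eef_pos: [437.5, 140.4, 212.4]
ee_rot: [-0.13, 0.878, 0.066, 0.457]
ft_force: [0.2, 0.5, -0.1]
width: 55.0
```

```bash
python3 - <<'E'
from h import *
rep()
E
```

```text
t 3.4 p [437.5 140.4 212.4] grasp [566.2 178.8 118.2] z [ 0.784  0.234 -0.574] y [-0.289  0.957 -0.004] q [ 0.27   0.119 -0.729  2.414  2.621  0.369 -1.105] F [ 0.2  0.5 -0.1] T [-0.25  0.87 -0.05] w 55.0
```

play_rows(rows=[[1,0,0,0,0,0,0],[1,0,0,0,0,0,0],[1,0,0,0,0,0,0],[1,0,0,0,0,0,0],[1,0,0,0,0,0,0]])

```text
t: 4.03
eef_pos: [437.4, 141.7, 212.8]
ee_rot: [-0.132, 0.877, 0.066, 0.457]
ft_force: [-2.3, 3.3, 0.7]
width: 17.1
```

```bash
python3 - <<'E'
from h import *
rep()
E
```

```text
t 4.03 p [437.4 141.7 212.8] grasp [565.9 180.5 118.7] z [ 0.784  0.237 -0.574] y [-0.292  0.957 -0.004] q [ 0.271  0.118 -0.733  2.413  2.62   0.369 -1.104] F [-2.3  3.3  0.7] T [0.45 1.11 0.59] w 17.1
```

play_rows(rows=[[1,-12,0,-9,0,0,0],[1,-25,0,-17,0,0,0],[1,-25,0,-17,0,0,0]])

```text
t: 4.4
eef_pos: [435.4, 140.7, 284.7]
ee_rot: [-0.131, 0.881, 0.067, 0.451]
ft_force: [0.7, -1.1, -4.2]
width: 16.6
```

```bash
python3 - <<'E'
from h import *
rep()
E
```

```text
t 4.4 p [435.4 140.7 284.7] grasp [562.6 179.4 188.8] z [ 0.776  0.236 -0.585] y [-0.291  0.957  0.   ] q [ 0.307 -0.107 -0.726  2.37   2.569  0.103 -1.129] F [ 0.7 -1.1 -4.2] T [-0.45  1.62 -0.03] w 16.6
```

```bash
cat >> h.py <<'E'
B=np.array([578.6,-130.8,84.]); S=51.4; PH=32.4
def seat(hyaw,tipz,ph=PH,s=S,b=B):
    h=np.radians(hyaw); hv=np.array([np.cos(h),np.sin(h),0]); R1=tool_R(hyaw-180,90+ph)
    bend=np.array([b[0],b[1],tipz+65]); return bend+s*hv-164*R1.apply([0,0,1]), R1
E
python3 - <<'E'
from h import *
p,R1=seat(177,84+110); print(p,R1.as_quat()); plan(p,R1)
E
```

```text
[ 615.02560584 -132.70898511  397.46977978] [ 0.02513756  0.95996462  0.00730314 -0.2788955 ]
t 4.4 need 8.42 n 9 d [ 179.6 -273.4  112.7] rot [ 4.2 85.6 21.6]
[-16.2, -34.9, 1.0] [0.008, 0.166, 0.042]
[-17.6, -34.2, -1.6] [0.008, 0.166, 0.042]
[-18.5, -33.4, -4.3] [0.008, 0.166, 0.042]
[-18.9, -32.7, -7.1] [0.008, 0.166, 0.042]
[-18.8, -32.0, -10.0] [0.008, 0.166, 0.042]
[-18.3, -31.3, -12.8] [0.008, 0.166, 0.042]
[-17.2, -30.7, -15.5] [0.008, 0.166, 0.042]
[-15.7, -30.1, -18.0] [0.008, 0.166, 0.042]
[-13.7, -29.6, -20.2] [0.008, 0.166, 0.042]
```

play_rows(rows=[[1,-24,-8,-10,0,0.08,0.01],[1,-22,-34,-4,0.008,0.16,0.04],[1,-18,-34,-4,0.008,0.16,0.04]])

```text
t: 4.78
eef_pos: [450.0, 119.2, 299.4]
ee_rot: [-0.108, 0.886, 0.028, 0.451]
ft_force: [0.1, -0.7, -4.0]
width: 16.8
```

```bash
python3 - <<'E'
from h import *
rep()
p,R1=seat(177,84+110); plan(p,R1)
E
```

```text
t 4.78 p [450.  119.2 299.4] grasp [580.  143.3 202.3] z [ 0.792  0.147 -0.592] y [-0.216  0.975 -0.047] q [ 0.176 -0.115 -0.57   2.343  1.749  0.132 -0.295] F [ 0.1 -0.7 -4. ] T [-0.3   1.66 -0.03] w 16.8
t 4.78 need 8.34 n 9 d [ 165.  -252.    98.1] rot [ 0.2 85.8 17.3]
[-14.6, -31.8, 4.0] [0.0, 0.166, 0.034]
[-16.1, -31.3, 1.4] [0.0, 0.166, 0.034]
[-17.1, -30.7, -1.3] [0.0, 0.166, 0.034]
[-17.7, -30.1, -4.2] [0.0, 0.166, 0.034]
[-17.8, -29.5, -7.2] [0.0, 0.166, 0.034]
[-17.3, -28.9, -10.1] [0.0, 0.166, 0.034]
[-16.3, -28.4, -12.9] [0.0, 0.166, 0.034]
[-14.9, -27.9, -15.5] [0.0, 0.166, 0.034]
[-13.1, -27.4, -17.8] [0.0, 0.166, 0.034]
```

play_rows(rows=[[1,-15,-30,4,0,0.16,0.03],[1,-16,-30,1,0,0.16,0.03],[1,-17,-30,-1,0,0.16,0.03]])

```text
t: 5.15
eef_pos: [468.5, 86.2, 312.2]
ee_rot: [-0.076, 0.907, -0.013, 0.414]
ft_force: [0.1, -0.4, -3.2]
width: 16.6
```

```bash
python3 - <<'E'
from h import *
rep()
p,R1=seat(177,84+110); plan(p,R1)
E
```

```text
t 5.15 p [468.5  86.2 312.2] grasp [592.   92.7 204.5] z [ 0.753  0.04  -0.657] y [-0.128  0.988 -0.086] q [ 0.12  -0.107 -0.453  2.281  0.947  0.218  0.53 ] F [ 0.1 -0.4 -3.2] T [-0.08  1.58 -0.09] w 16.6
t 5.15 need 7.84 n 8 d [ 146.5 -218.9   85.3] rot [-3.7 81.3 11.9]
[-15.7, -30.3, 5.7] [-0.008, 0.177, 0.026]
[-17.2, -29.9, 2.5] [-0.008, 0.177, 0.026]
[-18.2, -29.4, -0.9] [-0.008, 0.177, 0.026]
[-18.5, -28.9, -4.4] [-0.008, 0.177, 0.026]
[-18.1, -28.4, -7.9] [-0.008, 0.177, 0.026]
[-17.2, -27.9, -11.2] [-0.008, 0.177, 0.026]
[-15.6, -27.3, -14.4] [-0.008, 0.177, 0.026]
[-13.5, -26.8, -17.2] [-0.008, 0.177, 0.026]
```

play_rows(rows=[[1,-16,-30,6,-0.008,0.177,0.026],[1,-17,-30,2,-0.008,0.177,0.026],[1,-18,-29,-1,-0.008,0.177,0.026],[1,-18,-29,-4,-0.008,0.177,0.026]])

```text
t: 5.65
eef_pos: [518.0, -4.7, 351.4]
ee_rot: [-0.023, 0.987, -0.022, 0.155]
ft_force: [1.1, -0.4, -5.1]
width: 16.9
```

```bash
python3 - <<'E'
from h import *
rep()
p,R1=seat(177,84+110); plan(p,R1)
E
```

```text
t 5.65 p [518.   -4.7 351.4] grasp [568.2 -10.8 195.4] z [ 0.306 -0.037 -0.951] y [-0.039  0.998 -0.051] q [ 0.026  0.037 -0.13   1.941  0.097  0.86   1.463] F [ 1.1 -0.4 -5.1] T [-0.05  0.54 -0.1 ] w 16.9
t 5.65 need 4.82 n 5 d [  97.  -128.    46.1] rot [-3.7 50.2  5. ]
[-19.9, -26.8, -1.9] [-0.013, 0.175, 0.017]
[-19.7, -26.4, -5.7] [-0.013, 0.175, 0.017]
[-18.8, -25.9, -9.4] [-0.013, 0.175, 0.017]
[-17.3, -25.5, -12.9] [-0.013, 0.175, 0.017]
[-15.2, -25.0, -16.1] [-0.013, 0.175, 0.017]
```

play_rows(rows=[[1,-20,-27,-2,-0.013,0.175,0.017],[1,-20,-26,-6,-0.013,0.175,0.017],[1,-19,-26,-9,-0.013,0.175,0.017],[1,-17,-25,-13,-0.013,0.175,0.017]])

```text
t: 6.15
eef_pos: [596.6, -111.4, 386.7]
ee_rot: [0.016, 0.978, 0.004, -0.208]
ft_force: [0.8, -0.3, -4.9]
width: 16.4
```

```bash
python3 - <<'E'
from h import *
rep()
p,R1=seat(177,84+110); plan(p,R1)
E
```

```text
t 6.15 p [ 596.6 -111.4  386.7] grasp [ 530.1 -109.1  236.9] z [-0.406  0.014 -0.914] y [0.034 0.999 0.   ] q [ 0.111  0.458 -0.014  1.358  0.033  1.744  1.634] F [ 0.8 -0.3 -4.9] T [-0.04 -0.87  0.07] w 16.4
t 6.15 need 0.81 n 1 d [ 18.4 -21.4  10.7] rot [-0.5  8.4  0.9]
[-13.1, -20.7, -17.6] [-0.009, 0.147, 0.017]
```

play_rows(rows=[[1,-13,-21,-18,-0.009,0.147,0.017],[1,0,0,0,0,0,0]])

```text
t: 6.4
eef_pos: [616.6, -136.4, 394.2]
ee_rot: [0.028, 0.958, 0.008, -0.284]
ft_force: [0.2, 0.1, -3.9]
width: 16.7
```

```bash
python3 - <<'E'
from h import *
rep()
p,R1=seat(177,84+110); plan(p,R1)
for n in ('side','top'):
    im,d=grab_frame(n); cv2.imwrite(f'pics/{n}3.png',im[:,:,::-1]); np.save(f'pics/{n}3_d.npy',d)
a=cv2.imread('pics/side3.png'); b=cv2.imread('pics/top3.png')
cv2.imwrite('pics/c3.png',np.hstack([cv2.resize(a[110:310,280:440],(400,500),interpolation=2),cv2.resize(b[130:290,300:428],(400,500),interpolation=2)]))
E
```

```text
t 6.4 p [ 616.6 -136.4  394.2] grasp [ 527.2 -131.4  256.7] z [-0.545  0.031 -0.838] y [ 0.058  0.998 -0.001] q [0.127 0.569 0.011 1.207 0.041 1.941 1.655] F [ 0.2  0.1 -3.9] T [-0.02 -1.21 -0.05] w 16.7
t 6.4 need 0.09 n 1 d [-1.5  3.7  3.3] rot [ 0.1 -0.7 -0.3]
[3.3, 3.6, -1.8] [0.002, -0.012, -0.005]
```

View pics/c3.png

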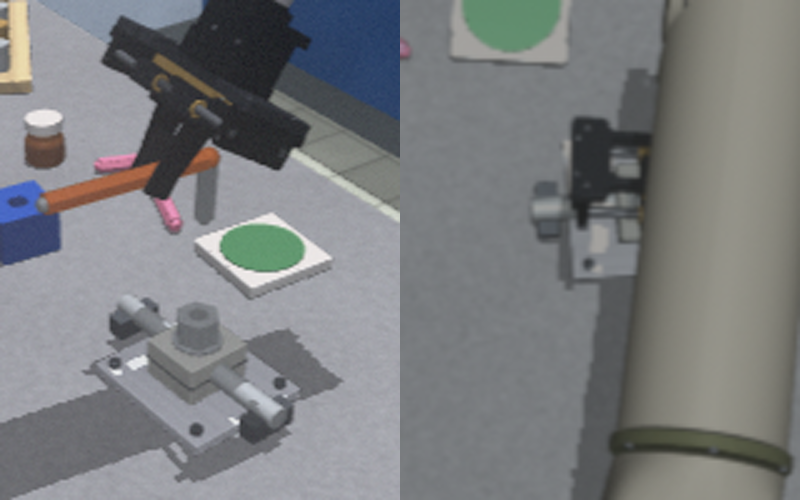

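The left (side) panel shows the key held with its long arm toward the robot. The bend is at crop (208,158), the short-arm tip at (205,220) and the bolt below at (200,312). The top view is blocked by the forearm. I'll measure the held key in the side view by casting rays onto the key's mid-plane, which is fixed by the jaws.

```bash
cat >> h.py <<'E'
def onplane(ci,u,v,p,n):
    r=ray(ci,u,v); return ci['eye']+r*(np.dot(p-ci['eye'],n)/np.dot(r,n))
E
python3 - <<'E'
from h import *
a=cv2.imread('pics/side3.png'); x0,y0,w,h=290,160,85,45
cv2.imwrite('pics/z3.png',cv2.resize(a[y0:y0+h,x0:x0+w],None,fx=9,fy=9,interpolation=cv2.INTER_CUBIC))
E
```

```text
(no output)
```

View pics/z3.png

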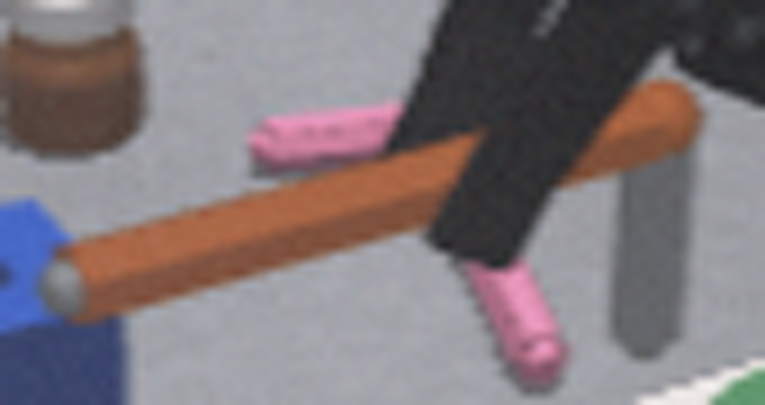

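```bash
python3 - <<'E'
from h import *
cs=camera_info('side'); o=state(); Rm=R.from_quat(o['ee_rot']); g=o['eef_pos']+164*Rm.apply([0,0,1]); n=Rm.apply([0,1,0])
P={k:onplane(cs,290+(x+.5)/9-.5,160+(y+.5)/9-.5,g,n) for k,(x,y) in dict(ltip=(60,288),s1=(654,200),s2=(647.5,320),l1=(120,277),l2=(400,197),sbot=(645,355),bend=(660,120)).items()}
for k,v in P.items(): print(k,v.round(1))
ds=P['s2']-P['s1']; print('short dir tilt',np.degrees(np.arctan2(ds[0],-ds[2])),ds.round(1)); dl=P['l1']-P['l2']; print('long elev',np.degrees(np.arctan2(dl[2],-dl[0])))
dl=P['ltip']-P['bend']; print(np.linalg.norm(dl),np.degrees(np.arctan2(dl[2],-dl[0])))
# intersection of axes in xz
A=np.c_[ds[[0,2]],-(P['l1']-P['l2'])[[0,2]]]; s=np.linalg.solve(A,(P['l1']-P['s1'])[[0,2]]); b=P['s1']+ds*s[0]; print('bend',b, 'grip',g, 'dist',np.linalg.norm(b-g), 'to ltip',np.linalg.norm(P['ltip']-b))
u=(P['ltip']-b)/np.linalg.norm(P['ltip']-b); print('grip along',np.dot(g-b,u)); print('expect tip', b+65*ds/np.linalg.norm(ds))
E
```

```text
ltip [ 422.4 -123.7  254.8]
s1 [ 580.2 -132.4  228.6]
s2 [ 579.7 -132.3  195. ]
l1 [ 437.2 -124.5  252.9]
l2 [ 509.6 -128.5  251.2]
sbot [ 579.3 -132.3  185.1]
bend [ 581.  -132.4  250.2]
short dir tilt -0.9159450252933362 [ -0.5   0.  -33.6]
long elev 1.3708063354054387
158.9832630286355 1.6681921476805068
bend [ 580.55068909 -132.41256957  249.46223381] grip [ 526.94762468 -129.47114327  257.54974246] dist 54.289486086753314 to ltip 158.51420454657048
grip along 53.92611877729148
expect tip [ 579.51162765 -132.32372295  184.47060006]
```

```bash
python3 - <<'E'
from h import *
o=state(); Rm=R.from_quat(o['ee_rot']); plan(o['eef_pos']+[-5.2,1.5,-83],Rm*R.from_rotvec([0,-.02,0]),3)
E
```

```text
t 6.5 need 1.39 n 3 d [ -5.2   1.5 -83. ] rot [-0.  -1.1  0. ]
[-13.5, 0.4, 24.2] [-0.0, -0.007, 0.0]
[-13.3, 0.4, 24.3] [-0.0, -0.007, 0.0]
[-13.2, 0.4, 24.4] [-0.0, -0.007, 0.0]
```

play_rows(rows=[[1,-13.5,0.4,24,0,-0.007,0],[1,-13.5,0.4,24,0,-0.007,0],[1,-13,0.4,24,0,-0.007,0],[1,0,0,0,0,0,0]])

```text
t: 7.0
eef_pos: [608.6, -128.7, 313.5]
ee_rot: [0.024, 0.964, 0.008, -0.266]
ft_force: [-1.0, 0.3, -3.2]
width: 16.7
```

```bash
python3 - <<'E'
from h import *
rep()
a=grab_frame('side')[0][:,:,::-1]; x0,y0,w,h=300,195,85,62
np.save('pics/s4.npy',a)
cv2.imwrite('pics/z4.png',cv2.resize(a[y0:y0+h,x0:x0+w],None,fx=9,fy=9,interpolation=cv2.INTER_CUBIC))
E
```

```text
t 7.0 p [ 608.6 -128.7  313.5] grasp [ 524.6 -124.1  172.7] z [-0.512  0.028 -0.858] y [0.05  0.999 0.003] q [ 0.127  0.586 -0.002  1.345  0.037  1.748  1.643] F [-1.   0.3 -3.2] T [-0.04 -0.99 -0.01] w 16.7
```

View pics/z4.png

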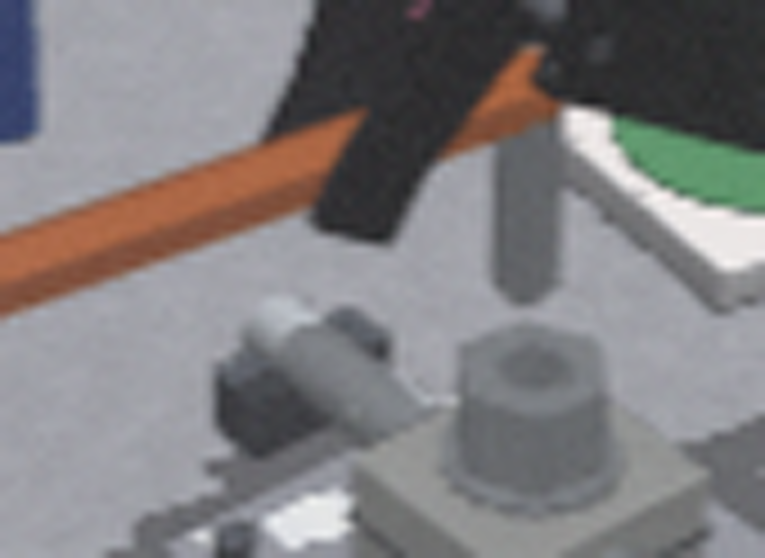

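The crop shows the short-arm tip at about (523,303), just above and slightly left of the socket at (533,366). I measure before descending.

```bash
cat >> h.py <<'E'
def meas(x0,y0,f,pts):
    cs=camera_info('side'); o=state(); Rm=R.from_quat(o['ee_rot']); g=o['eef_pos']+164*Rm.apply([0,0,1]); n=Rm.apply([0,1,0])
    P={k:onplane(cs,x0+(x+.5)/f-.5,y0+(y+.5)/f-.5,g,n) for k,(x,y) in pts.items()}
    ds=P['s2']-P['s1']; e=-P['l1']+P['l2']; e=-e if e[0]>0 else e
    A=np.c_[ds[[0,2]],-e[[0,2]]]; s=np.linalg.solve(A,(P['l1']-P['s1'])[[0,2]]); b=P['s1']+ds*s[0]
    print('short tilt',np.degrees(np.arctan2(ds[0],-ds[2])).round(2),'long elev',np.degrees(np.arctan2(e[2],np.hypot(*e[:2]))).round(2))
    print('bend',b.round(1),'tip',(b+65*ds/np.linalg.norm(ds)).round(1),'sbot',P['sbot'].round(1)); rel=Rm.inv().apply(b+65*ds/np.linalg.norm(ds)-o['eef_pos']); print('tip in tool',rel.round(1),'h',np.degrees(np.arctan2(n[1],n[0])).round(1)+90)
E
python3 - <<'E'
from h import *
meas(300,195,9,dict(s1=(527,170),s2=(524.5,270),l1=(20,271),l2=(300,177),sbot=(523,303)))
cs=camera_info('side'); print(onz(cs,300+(533.5)/9-.5,195+366.5/9-.5,84))
E
```

```text
short tilt 0.67 long elev 0.63
bend [ 576.3 -126.7  165.6] tip [ 577.1 -126.6  100.6] sbot [ 576.8 -126.6  103.4]
tip in tool [-82.1   0.  200.9] h 177.1
[ 578.90560616 -128.93739225   84.        ]
```

```bash
python3 - <<'E'
from h import *
o=state(); Rm=R.from_quat(o['ee_rot']); plan(o['eef_pos']+[1.4,-4.2,-8],Rm,1); print(Rm.inv().apply([0,0,-1]).round(3),Rm.inv().apply([1,0,0]).round(3),Rm.inv().apply([0,1,0]).round(3))
E
```

```text
t 7.05 need 0.15 n 1 d [ 1.4 -4.2 -8. ] rot [0. 0. 0.]
[-5.5, -4.1, 6.0] [0.0, 0.0, 0.0]
[-0.511 -0.003  0.86 ] [-0.859  0.05  -0.51 ] [0.041 0.999 0.028]
```

play_rows(rows=[[1,-5.5,-4.1,6,0,0,0],[1,0,0,0,0,0,0]])

```text
t: 7.3
eef_pos: [610.8, -132.9, 309.5]
ee_rot: [0.023, 0.965, 0.008, -0.263]
ft_force: [-0.4, 0.3, -3.7]
width: 17.1
```

```bash
python3 - <<'E'
from h import *
rep(); o=state(); Rm=R.from_quat(o['ee_rot']); print('tip',o['eef_pos']+Rm.apply([-82.1,0,200.9]))
E
```

```text
t 7.3 p [ 610.8 -132.9  309.5] grasp [ 527.7 -128.5  168.2] z [-0.507  0.027 -0.862] y [0.049 0.999 0.003] q [ 1.310e-01  5.930e-01 -1.000e-03  1.341e+00  4.000e-02  1.738e+00
  1.648e+00] F [-0.4  0.3 -3.7] T [-0.04 -0.96 -0.01] w 17.1
tip [ 579.72601279 -130.84182953   94.75861202]
```

play_rows(rows=[[1,-1.8,0,5.3,0,0,0],[1,-2.8,0,4.7,0,0,0]])

```text
t: 7.55
eef_pos: [610.0, -132.9, 299.3]
ee_rot: [0.024, 0.965, 0.008, -0.262]
ft_force: [-0.5, 1.3, -4.7]
width: 16.8
```

```bash
cat >> h.py <<'E'
def tip():
    o=state(); Rm=R.from_quat(o['ee_rot']); n=Rm.apply([0,1,0]); print('tip',(o['eef_pos']+Rm.apply([-82.1,0,200.9])).round(1),'h',(90+np.degrees(np.arctan2(n[1],n[0]))).round(2),'t',round(o['t'],2),'p',o['eef_pos'].round(1),'F',o['ft_force'].round(1),'T',o['ft_torque'].round(2),'j7',o['joints'][6].round(3),'w',round(o['width'],1))
E
python3 -c "
from h import *
tip()"
```

```text
tip [ 579.4 -130.9   84.4] h 177.16 t 7.55 p [ 610.  -132.9  299.3] F [-0.5  1.3 -4.7] T [-0.05 -1.03  0.02] j7 1.647 w 16.8
```

play_rows(rows=[[1,-1.0,0,3.0,0,0,0],[1,-1.5,0,2.6,0,0,0]])

```text
t: 7.8
eef_pos: [609.2, -132.9, 292.4]
ee_rot: [0.024, 0.965, 0.008, -0.262]
ft_force: [0.6, 0.4, -4.3]
width: 17.1
```

```bash
python3 -c "
from h import *
tip()
a=grab_frame('side')[0][:,:,::-1]; x0,y0,w,h=300,195,85,62
cv2.imwrite('pics/z5.png',cv2.resize(a[y0:y0+h,x0:x0+w],None,fx=9,fy=9,interpolation=cv2.INTER_CUBIC))"
```

```text
tip [ 578.5 -130.8   77.5] h 177.16 t 7.8 p [ 609.2 -132.9  292.4] F [ 0.6  0.4 -4.3] T [-0.01 -1.   -0.02] j7 1.647 w 17.1
```

View pics/z5.png

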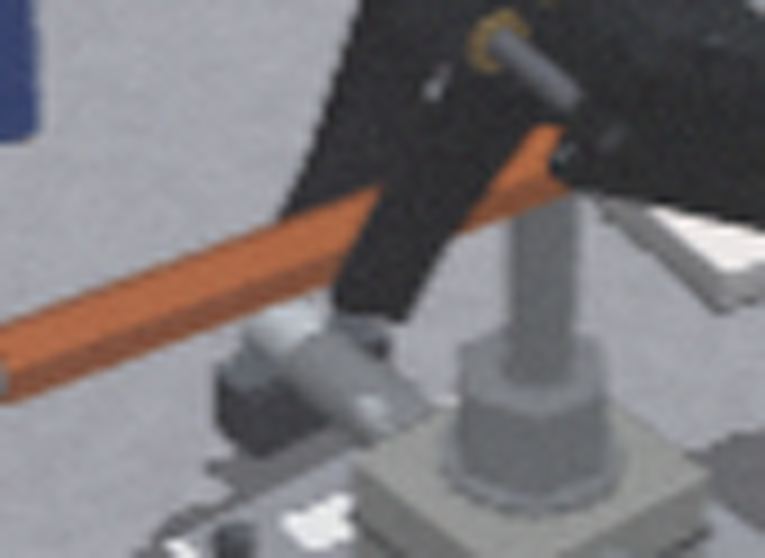

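The nose is inside the socket with no contact force; the arm axis at crop (543,375) is perhaps 1–2 mm off centre. I keep lowering gently with a small y correction.

play_rows(rows=[[1,-1.0,0.7,1.7,0,0,0],[1,-1.0,0,1.7,0,0,0]])

```text
t: 8.1
eef_pos: [609.3, -132.0, 287.8]
ee_rot: [0.024, 0.965, 0.008, -0.262]
ft_force: [-0.2, 1.0, -3.7]
width: 16.8
```

```bash
python3 -c "
from h import *
tip()"
```

```text
tip [ 578.5 -129.9   73. ] h 177.17 t 8.1 p [ 609.3 -132.   287.8] F [-0.2  1.  -3.7] T [-0.03 -1.01 -0.01] j7 1.645 w 16.8
```

play_rows(rows=[[1,-1.0,0,1.7,0,0,0],[1,-1.0,0,1.7,0,0,0]])

```text
t: 8.35
eef_pos: [609.1, -132.1, 283.9]
ee_rot: [0.024, 0.965, 0.008, -0.262]
ft_force: [-3.7, 0.1, 1.9]
width: 16.5
```

```bash
python3 -c "
from h import *
tip()"
```

```text
tip [ 578.2 -130.    69.1] h 177.16 t 8.35 p [ 609.1 -132.1  283.9] F [-3.7  0.1  1.9] T [-0.08  0.21  0.05] j7 1.645 w 16.5
```

play_rows(rows=[[1,0.4,0,1.4,0,0,0],[1,-0.5,0,0.9,0,0,0]])

```text
t: 8.6
eef_pos: [608.1, -132.2, 282.2]
ee_rot: [0.024, 0.965, 0.008, -0.262]
ft_force: [-0.5, 0.6, -4.0]
width: 16.7
```

```bash
python3 -c "
from h import *
tip()"
```

```text
tip [ 577.4 -130.2   67.3] h 177.15 t 8.6 p [ 608.1 -132.2  282.2] F [-0.5  0.6 -4. ] T [-0.06 -1.02  0.02] j7 1.645 w 16.7
```

Free again, so that was side-wall contact. I continue down.

play_rows(rows=[[1,-1.0,0,1.7,0,0,0],[1,-1.0,0,1.7,0,0,0]])

```text
t: 8.85
eef_pos: [608.1, -132.0, 277.6]
ee_rot: [0.024, 0.965, 0.008, -0.262]
ft_force: [-0.1, -1.3, -3.6]
width: 16.8
```

```bash
python3 -c "
from h import *
tip()"
```

```text
tip [ 577.4 -130.    62.8] h 177.16 t 8.85 p [ 608.1 -132.   277.6] F [-0.1 -1.3 -3.6] T [-0.01 -0.96  0.01] j7 1.644 w 16.8
```

play_rows(rows=[[1,-0.8,0,1.3,0,0,0],[1,-0.8,0,1.3,0,0,0]])

```text
t: 9.1
eef_pos: [608.2, -132.0, 274.1]
ee_rot: [0.024, 0.965, 0.008, -0.262]
ft_force: [-0.4, 0.6, -3.6]
width: 16.9
```

```bash
python3 -c "
from h import *
tip()
a=grab_frame('side')[0][:,:,::-1]; x0,y0,w,h=300,195,85,62
cv2.imwrite('pics/z6.png',cv2.resize(a[y0:y0+h,x0:x0+w],None,fx=9,fy=9,interpolation=cv2.INTER_CUBIC))"
```

```text
tip [ 577.5 -129.9   59.3] h 177.17 t 9.1 p [ 608.2 -132.   274.1] F [-0.4  0.6 -3.6] T [-0.04 -0.98 -0.01] j7 1.644 w 16.9
```

View pics/z6.png

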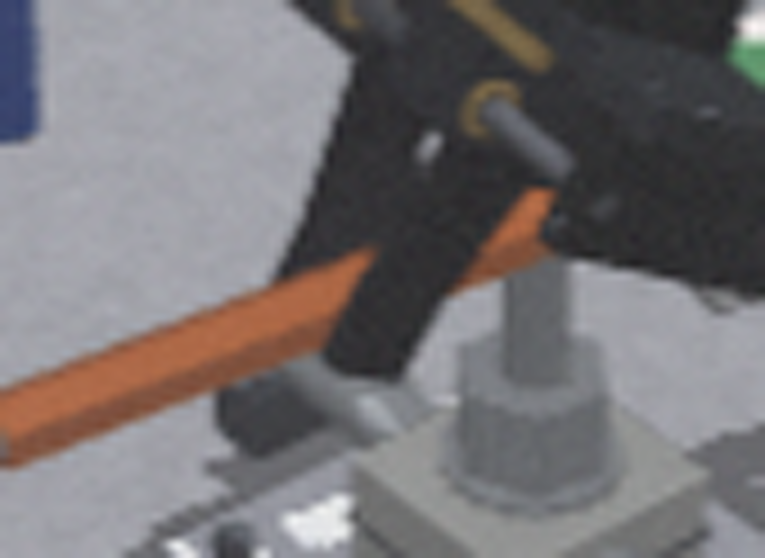

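The short arm is well into the socket: it meets the head at crop (537,380), and the long arm is about level. I continue to the bottom.

play_rows(rows=[[1,-0.8,0,1.3,0,0,0],[1,-0.6,0,1.0,0,0,0]])

```text
t: 9.4
eef_pos: [608.2, -132.0, 271.0]
ee_rot: [0.024, 0.965, 0.008, -0.262]
ft_force: [0.1, 0.4, -3.2]
width: 16.6
```

```bash
python3 -c "
from h import *
meas(300,195,9,dict(s1=(538.5,290),s2=(537.5,360),l1=(20,425),l2=(300,325),sbot=(537,380)))
tip()"
```

```text
short tilt 1.39 long elev 0.37
bend [ 578.5 -130.1  124.6] tip [ 580.  -130.1   59.7] sbot [ 579.5 -130.1   80. ]
tip in tool [-82.6   0.  196.6] h 177.2
tip [ 577.4 -129.9   56.2] h 177.17 t 9.4 p [ 608.2 -132.   271. ] F [ 0.1  0.4 -3.2] T [-0.07 -0.94  0.03] j7 1.644 w 16.6
```

```bash
python3 -c "
from h import *
a=grab_frame('side')[0][:,:,::-1]; x0,y0,w,h=300,195,85,62
cv2.imwrite('pics/z7.png',cv2.resize(a[y0:y0+h,x0:x0+w],None,fx=9,fy=9,interpolation=cv2.INTER_CUBIC))"
```

```text
(no output)
```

View pics/z7.png

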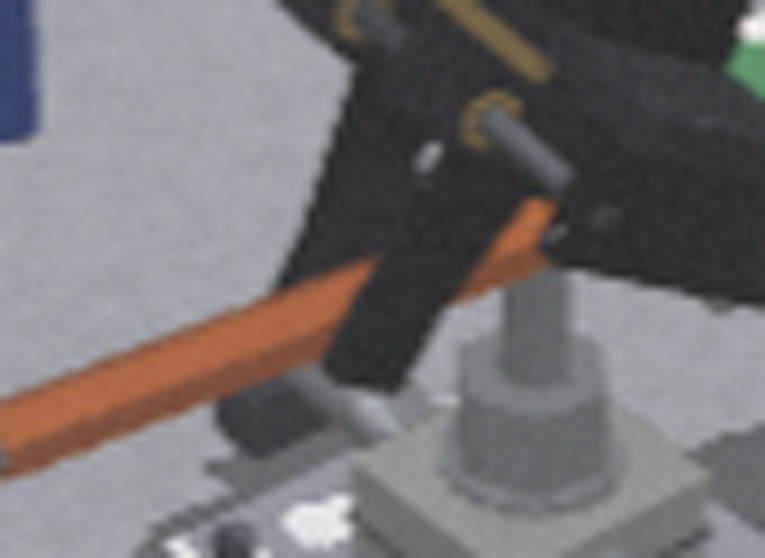

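It is still descending; about 38 mm is exposed against 34.5 when seated, so roughly 3 mm remains.

play_rows(rows=[[1,-0.6,0,1.0,0,0,0],[1,-0.6,0,1.0,0,0,0]])

```text
t: 9.7
eef_pos: [608.1, -132.0, 268.8]
ee_rot: [0.024, 0.965, 0.008, -0.262]
ft_force: [-2.8, -0.1, 3.4]
width: 16.7
```

```bash
python3 -c "
from h import *
tip()"
```

```text
tip [ 577.1 -130.    54. ] h 177.16 t 9.7 p [ 608.1 -132.   268.8] F [-2.8 -0.1  3.4] T [0.02 0.18 0.02] j7 1.644 w 16.7
```

play_rows(rows=[[1,0.0,0,1.0,0,0,0],[1,0,0,0,0,0,0]])

```text
t: 9.95
eef_pos: [607.6, -132.0, 268.6]
ee_rot: [0.024, 0.965, 0.008, -0.262]
ft_force: [-0.2, -0.0, -0.2]
width: 16.6
```

```bash
python3 -c "
from h import *
tip()"
```

```text
tip [ 576.8 -130.    53.8] h 177.16 t 9.95 p [ 607.6 -132.   268.6] F [-0.2 -0.  -0.2] T [-0.02 -0.68  0.01] j7 1.644 w 16.6
```

play_rows(rows=[[1,-0.6,0,1.0,0,0,0],[1,-0.6,0,1.0,0,0,0]])

```text
t: 10.2
eef_pos: [607.2, -132.2, 267.4]
ee_rot: [0.024, 0.964, 0.008, -0.263]
ft_force: [-5.1, 0.4, 7.9]
width: 16.6
```

```bash
python3 -c "
from h import *
tip()
a=grab_frame('side')[0][:,:,::-1]; x0,y0,w,h=300,195,85,62
cv2.imwrite('pics/z8.png',cv2.resize(a[y0:y0+h,x0:x0+w],None,fx=9,fy=9,interpolation=cv2.INTER_CUBIC))"
```

```text
tip [ 576.  -130.2   52.6] h 177.14 t 10.2 p [ 607.2 -132.2  267.4] F [-5.1  0.4  7.9] T [ 0.11  0.94 -0.02] j7 1.643 w 16.6
```

View pics/z8.png

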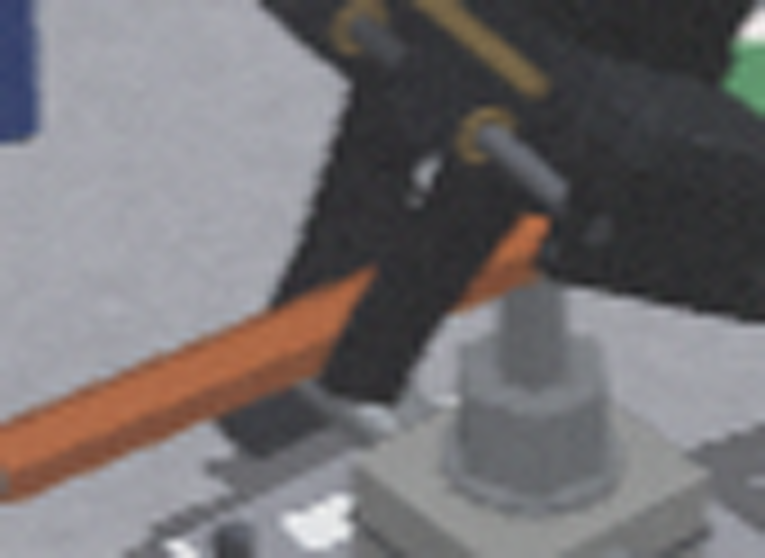

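The key is now at the bottom: contact is about 12 N and the exposed short arm is about 34 mm, from crop (535,278) to (535,385), against 34.5 mm expected. I work out identical arc rows about the bolt axis.

```bash
cat >> h.py <<'E'
def arc(deg,up=0,b=B):
    o=state(); Rm=R.from_quat(o['ee_rot']); r=o['eef_pos']-b; Rz=R.from_rotvec([0,0,-np.radians(deg)])
    d=Rz.apply([r[0],r[1],0])-[r[0],r[1],0]+[0,0,up]
    print('row',Rm.inv().apply(d).round(2),Rm.inv().apply([0,0,-np.radians(deg)]).round(4))
def tq():
    o=state(); r=o['eef_pos']-B; F=o['ft_force'];Rm=R.from_quat(o['ee_rot']); n=Rm.apply([0,1,0]); x=Rm.apply([0,0,164]); h=90+np.degrees(np.arctan2(n[1],n[0])); g=o['eef_pos']+x-B; hv=np.array([np.cos(np.radians(h)),np.sin(np.radians(h))])
    print('t',round(o['t'],2),'h',h.round(2),'Mz',(o['ft_torque'][2]+(r[0]*F[1]-r[1]*F[0])/1000).round(2),'F',F.round(1),'T',o['ft_torque'].round(2),'p',o['eef_pos'].round(1),'grip radial',(g[:2]@hv).round(1),'lat',(hv[0]*g[1]-hv[1]*g[0]).round(1),'w',round(o['width'],1),'q',o['joints'].round(2))
E
python3 -c "
from h import *
tq(); arc(4); arc(1)
o=state(); print(R.from_quat(o['ee_rot']).inv().apply([0,0,1]))"
```

```text
t 10.25 h 177.14 Mz 0.01 F [-5.   0.8  6.7] T [ 0.14  0.74 -0.01] p [ 607.2 -132.2  267.3] grip radial 54.7 lat -0.3 w 16.8 q [ 0.13  0.62 -0.    1.39  0.04  1.66  1.64]
row [ 0.06 -2.    0.03] [-0.0355 -0.0001  0.0601]
row [ 0.  -0.5  0. ] [-0.0089 -0.      0.015 ]
[ 0.50783216  0.00207651 -0.86145353]
```

play_rows(rows=[[1,0.8,0,-0.7,0,0,0],[1,0,-2,0,-0.0355,0,0.06]])

```text
t: 10.5
eef_pos: [607.1, -133.9, 268.2]
ee_rot: [0.058, 0.963, 0.017, -0.262]
ft_force: [-3.1, -1.7, 0.8]
width: 16.8
```

```bash
python3 -c "
from h import *
tq()"
```

```text
t 10.5 h 173.12 Mz 0.23 F [-3.1 -1.7  0.8] T [-0.47 -0.14  0.29] p [ 607.1 -133.9  268.2] grip radial 54.4 lat -0.7 w 16.8 q [0.14 0.62 0.   1.39 0.01 1.66 1.59]
```

play_rows(rows=[[1,0,-2,0,-0.0355,0,0.06],[1,0,-2,0,-0.0355,0,0.06],[1,0,-2,0,-0.0355,0,0.06]])

```text
t: 10.88
eef_pos: [605.2, -141.3, 267.9]
ee_rot: [0.161, 0.951, 0.043, -0.26]
ft_force: [-2.8, -0.1, 1.4]
width: 16.8
```

```bash
python3 -c "
from h import *
tq(); arc(4)"
```

```text
t 10.88 h 160.83 Mz 0.84 F [-2.8 -0.1  1.4] T [-0.28  0.14  0.87] p [ 605.2 -141.3  267.9] grip radial 54.8 lat 1.3 w 16.8 q [ 0.16  0.62  0.03  1.39 -0.09  1.66  1.44]
row [ 0.13 -1.99  0.08] [-0.0355  0.0001  0.0601]
```

play_rows(rows=[[1,0,-2.5,0,-0.0355,0,0.06],[1,0,-2.5,0,-0.0355,0,0.06],[1,0,-2.3,0,-0.0355,0,0.06],[1,0,-2.3,0,-0.0355,0,0.06]])

```text
t: 11.38
eef_pos: [600.7, -149.2, 267.7]
ee_rot: [0.293, 0.919, 0.08, -0.253]
ft_force: [-1.9, 0.2, 1.1]
width: 16.9
```

```bash
python3 -c "
from h import *
tq(); arc(4)"
```

```text
t 11.38 h 144.64 Mz 0.92 F [-1.9  0.2  1.1] T [-0.21 -0.07  0.96] p [ 600.7 -149.2  267.7] grip radial 55.1 lat 2.4 w 16.9 q [ 0.18  0.61  0.06  1.41 -0.22  1.63  1.24]
row [ 0.19 -1.99  0.12] [-0.0357  0.0001  0.06  ]
```

play_rows(rows=[[1,0,-2.8,0,-0.0355,0,0.06],[1,0,-2.8,0,-0.0355,0,0.06],[1,0,-2.8,0,-0.0355,0,0.06]])

```text
t: 11.75
eef_pos: [595.6, -154.0, 267.7]
ee_rot: [0.388, 0.883, 0.107, -0.243]
ft_force: [0.0, 1.9, 1.1]
width: 16.6
```

```bash
python3 -c "
from h import *
tq(); arc(2)
a=grab_frame('side')[0][:,:,::-1]; x0,y0,w,h=270,170,130,100
cv2.imwrite('pics/z9.png',cv2.resize(a[y0:y0+h,x0:x0+w],None,fx=6,fy=6,interpolation=cv2.INTER_CUBIC))"
```

```text
t 11.75 h 132.57 Mz 0.93 F [0.  1.9 1.1] T [-0.26 -0.34  0.9 ] p [ 595.6 -154.   267.7] grip radial 55.4 lat 3.2 w 16.6 q [ 0.2   0.59  0.08  1.45 -0.32  1.58  1.09]
row [ 0.11 -1.    0.07] [-0.0179 -0.      0.03  ]
```

View pics/z9.png

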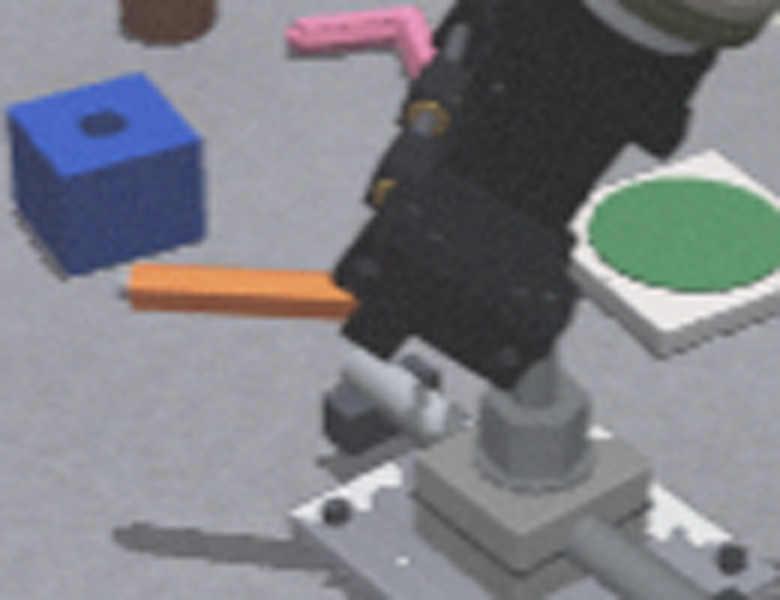

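The side crop shows the key seated, with the long arm swung round to (240,290) and clear of everything. From here I take small steps, watching the moment about the bolt (Mz), which should jump at the stop.

play_rows(rows=[[1,0,-0.8,0,-0.009,0,0.015],[1,0,-0.8,0,-0.009,0,0.015]])

```text
t: 12.05
eef_pos: [594.5, -154.7, 267.8]
ee_rot: [0.404, 0.876, 0.112, -0.241]
ft_force: [0.3, 1.1, -0.3]
width: 17.2
```

```bash
python3 -c "
from h import *
tq()"
```

```text
t 12.05 h 130.46 Mz 0.78 F [ 0.3  1.1 -0.3] T [-0.32 -0.46  0.76] p [ 594.5 -154.7  267.8] grip radial 55.4 lat 3.2 w 17.2 q [ 0.2   0.58  0.09  1.45 -0.33  1.57  1.07]
```

play_rows(rows=[[1,0,-0.8,0,-0.0075,0,0.0125],[1,0,-0.8,0,-0.0075,0,0.0125]])

```text
t: 12.3
eef_pos: [593.4, -155.4, 267.8]
ee_rot: [0.417, 0.87, 0.116, -0.239]
ft_force: [0.7, 2.0, 0.1]
width: 17.7
```

```bash
python3 -c "
from h import *
tq()"
```

```text
t 12.3 h 128.77 Mz 0.8 F [0.7 2.  0.1] T [-0.2  -0.58  0.75] p [ 593.4 -155.4  267.8] grip radial 55.4 lat 3.6 w 17.7 q [ 0.2   0.58  0.09  1.46 -0.35  1.56  1.05]
```

play_rows(rows=[[1,0,-0.8,0,-0.0075,0,0.0125],[1,0,-0.8,0,-0.0075,0,0.0125]])

```text
t: 12.55
eef_pos: [592.3, -156.2, 267.9]
ee_rot: [0.43, 0.863, 0.12, -0.237]
ft_force: [1.0, 2.5, 0.3]
width: 16.9
```

```bash
python3 -c "
from h import *
tq()"
```

```text
t 12.55 h 127.01 Mz 0.7 F [1.  2.5 0.3] T [-0.12 -0.66  0.64] p [ 592.3 -156.2  267.9] grip radial 55.4 lat 4.0 w 16.9 q [ 0.2   0.58  0.09  1.47 -0.36  1.55  1.03]
```

play_rows(rows=[[1,0,0.4,0,-0.0075,0,0.0125],[1,0,0.4,0,-0.0075,0,0.0125]])

```text
t: 12.8
eef_pos: [592.6, -155.8, 267.8]
ee_rot: [0.443, 0.856, 0.123, -0.236]
ft_force: [-2.0, 1.9, 0.9]
width: 16.9
```

```bash
python3 -c "
from h import *
tq()"
```

```text
t 12.8 h 125.23 Mz 0.85 F [-2.   1.9  0.9] T [-0.24 -0.    0.87] p [ 592.6 -155.8  267.8] grip radial 55.5 lat 2.7 w 16.9 q [ 0.2   0.57  0.1   1.47 -0.37  1.54  1.01]
```

play_rows(rows=[[1,0,0.3,0,-0.0075,0,0.0125],[1,0,0.3,0,-0.0075,0,0.0125]])

```text
t: 13.05
eef_pos: [592.6, -155.8, 267.6]
ee_rot: [0.457, 0.849, 0.126, -0.234]
ft_force: [-3.0, 1.4, 1.0]
width: 17.0
```

```bash
python3 -c "
from h import *
tq()"
```

```text
t 13.05 h 123.43 Mz 0.86 F [-3.   1.4  1. ] T [-0.23  0.41  0.92] p [ 592.6 -155.8  267.6] grip radial 55.6 lat 2.1 w 17.0 q [ 0.2   0.57  0.1   1.48 -0.39  1.54  0.98]
```

play_rows(rows=[[1,0,0,0,-0.0075,0,0.0125],[1,0,0,0,-0.0075,0,0.0125]])

```text
t: 13.3
eef_pos: [592.2, -156.0, 267.5]
ee_rot: [0.47, 0.841, 0.13, -0.233]
ft_force: [-3.6, 1.3, 2.2]
width: 16.8
```

```bash
python3 -c "
from h import *
tq()"
```

```text
t 13.3 h 121.63 Mz 0.87 F [-3.6  1.3  2.2] T [-0.21  0.59  0.94] p [ 592.2 -156.   267.5] grip radial 55.7 lat 1.7 w 16.8 q [ 0.2   0.57  0.1   1.48 -0.4   1.53  0.96]
```

play_rows(rows=[[1,0,-0.3,0,-0.0075,0,0.0125],[1,0,-0.3,0,-0.0075,0,0.0125]])

```text
t: 13.55
eef_pos: [591.5, -156.4, 267.5]
ee_rot: [0.483, 0.834, 0.133, -0.231]
ft_force: [-3.8, 1.9, 1.1]
width: 16.6
```

```bash
python3 -c "
from h import *
tq()"
```

```text
t 13.55 h 119.84 Mz 0.89 F [-3.8  1.9  1.1] T [-0.2   0.57  0.96] p [ 591.5 -156.4  267.5] grip radial 55.7 lat 1.7 w 16.6 q [ 0.2   0.56  0.11  1.49 -0.41  1.52  0.94]
```

play_rows(rows=[[1,0,-0.3,0,-0.006,0,0.0103],[1,0,-0.3,0,-0.006,0,0.0103]])

```text
t: 13.8
eef_pos: [590.9, -156.7, 267.5]
ee_rot: [0.494, 0.828, 0.136, -0.23]
ft_force: [-4.5, 1.9, 2.1]
width: 16.7
```

```bash
python3 -c "
from h import *
tq()"
```

```text
t 13.8 h 118.38 Mz 0.91 F [-4.5  1.9  2.1] T [-0.17  0.5   1.01] p [ 590.9 -156.7  267.5] grip radial 55.7 lat 1.8 w 16.7 q [ 0.21  0.56  0.11  1.5  -0.42  1.51  0.92]
```

play_rows(rows=[[1,0,-0.3,0,-0.006,0,0.0103],[1,0,-0.3,0,-0.006,0,0.0103]])

```text
t: 14.05
eef_pos: [590.3, -156.9, 267.4]
ee_rot: [0.504, 0.821, 0.139, -0.228]
ft_force: [-3.5, 0.9, 1.4]
width: 16.8
```

```bash
python3 -c "
from h import *
tq()"
```

```text
t 14.05 h 116.92 Mz 0.92 F [-3.5  0.9  1.4] T [-0.22  0.64  1.01] p [ 590.3 -156.9  267.4] grip radial 55.8 lat 1.7 w 16.8 q [ 0.21  0.56  0.11  1.5  -0.43  1.5   0.91]
```

play_rows(rows=[[1,0,-0.3,0,-0.006,0,0.0103],[1,0,-0.3,0,-0.006,0,0.0103]])

```text
t: 14.3
eef_pos: [589.7, -157.1, 267.5]
ee_rot: [0.515, 0.815, 0.141, -0.226]
ft_force: [-4.5, 1.2, 2.2]
width: 16.5
```

```bash
python3 -c "
from h import *
tq()"
```

```text
t 14.3 h 115.47 Mz 0.85 F [-4.5  1.2  2.2] T [-0.22  0.67  0.95] p [ 589.7 -157.1  267.5] grip radial 55.8 lat 1.7 w 16.5 q [ 0.21  0.55  0.12  1.51 -0.44  1.49  0.89]
```

play_rows(rows=[[1,0,-0.3,0,-0.006,0,0.0103],[1,0,-0.3,0,-0.006,0,0.0103]])

```text
t: 14.55
eef_pos: [589.1, -157.4, 267.4]
ee_rot: [0.525, 0.808, 0.144, -0.225]
ft_force: [-4.7, 1.5, 3.5]
width: 16.9
```

```bash
python3 -c "
from h import *
tq()"
```

```text
t 14.55 h 114.01 Mz 0.88 F [-4.7  1.5  3.5] T [-0.19  0.67  0.99] p [ 589.1 -157.4  267.4] grip radial 55.8 lat 1.7 w 16.9 q [ 0.21  0.55  0.12  1.51 -0.45  1.48  0.87]
```

play_rows(rows=[[1,0,-0.3,0,-0.006,0,0.0103],[1,0,-0.3,0,-0.006,0,0.0103]])

```text
t: 14.8
eef_pos: [588.5, -157.6, 267.4]
ee_rot: [0.535, 0.801, 0.147, -0.223]
ft_force: [-5.2, 2.0, 1.9]
width: 16.8
```

```bash
python3 -c "
from h import *
tq()"
```

```text
t 14.8 h 112.55 Mz 0.9 F [-5.2  2.   1.9] T [-0.1   0.71  1.02] p [ 588.5 -157.6  267.4] grip radial 55.8 lat 1.6 w 16.8 q [ 0.21  0.54  0.12  1.52 -0.46  1.48  0.85]
```

play_rows(rows=[[1,0,-0.3,0,-0.006,0,0.0103],[1,0,-0.3,0,-0.006,0,0.0103]])

```text
t: 15.05
eef_pos: [587.9, -157.8, 267.4]
ee_rot: [0.546, 0.794, 0.149, -0.221]
ft_force: [-4.6, 1.1, 1.8]
width: 16.8
```

```bash
python3 -c "
from h import *
tq()"
```

```text
t 15.05 h 111.09 Mz 0.93 F [-4.6  1.1  1.8] T [-0.14  0.76  1.05] p [ 587.9 -157.8  267.4] grip radial 55.9 lat 1.6 w 16.8 q [ 0.21  0.54  0.12  1.53 -0.47  1.47  0.84]
```

play_rows(rows=[[1,0,-0.3,0,-0.006,0,0.0103],[1,0,-0.3,0,-0.006,0,0.0103]])

```text
t: 15.3
eef_pos: [587.2, -157.9, 267.4]
ee_rot: [0.556, 0.787, 0.152, -0.219]
ft_force: [-3.4, 2.4, 2.8]
width: 16.8
```

```bash
python3 -c "
from h import *
tq()"
```

```text
t 15.3 h 109.63 Mz 1.0 F [-3.4  2.4  2.8] T [-0.14  0.78  1.07] p [ 587.2 -157.9  267.4] grip radial 55.9 lat 1.6 w 16.8 q [ 0.21  0.54  0.13  1.53 -0.48  1.46  0.82]
```

play_rows(rows=[[1,0,-0.3,0,-0.006,0,0.0103]])

```text
t: 15.42
eef_pos: [586.9, -158.0, 267.5]
ee_rot: [0.561, 0.784, 0.153, -0.218]
ft_force: [-5.3, 1.6, 1.6]
width: 17.0
```

```bash
python3 -c "
from h import *
tq()"
```

```text
t 15.43 h 108.9 Mz 0.89 F [-5.3  1.6  1.6] T [-0.16  0.77  1.03] p [ 586.9 -158.   267.5] grip radial 56.0 lat 1.6 w 17.0 q [ 0.21  0.53  0.13  1.54 -0.49  1.45  0.81]
```

Still at plain friction. I continue.

play_rows(rows=[[1,0,-0.3,0,-0.006,0,0.0103],[1,0,-0.3,0,-0.006,0,0.0103]])

```text
t: 15.68
eef_pos: [586.3, -158.2, 267.4]
ee_rot: [0.571, 0.776, 0.156, -0.217]
ft_force: [-3.1, 2.3, 2.5]
width: 17.0
```

```bash
python3 -c "
from h import *
tq()"
```

```text
t 15.68 h 107.44 Mz 0.99 F [-3.1  2.3  2.5] T [-0.11  0.82  1.05] p [ 586.3 -158.2  267.4] grip radial 55.9 lat 1.6 w 17.0 q [ 0.21  0.53  0.13  1.54 -0.49  1.44  0.79]
```

play_rows(rows=[[1,0,-0.3,0,-0.006,0,0.0103],[1,0,-0.3,0,-0.006,0,0.0103]])

```text
t: 15.92
eef_pos: [585.6, -158.3, 267.4]
ee_rot: [0.581, 0.769, 0.159, -0.215]
ft_force: [-4.9, 1.9, 2.1]
width: 16.5
```

```bash
python3 -c "
from h import *
tq()"
```

```text
t 15.93 h 105.98 Mz 0.95 F [-4.9  1.9  2.1] T [-0.08  0.84  1.07] p [ 585.6 -158.3  267.4] grip radial 56.0 lat 1.6 w 16.5 q [ 0.21  0.53  0.13  1.55 -0.5   1.43  0.78]
```

play_rows(rows=[[1,0,-0.3,0,-0.006,0,0.0103],[1,0,-0.3,0,-0.006,0,0.0103]])

```text
t: 16.18
eef_pos: [584.9, -158.4, 267.3]
ee_rot: [0.59, 0.762, 0.161, -0.213]
ft_force: [-5.7, 1.7, 1.5]
width: 16.8
```

```bash
python3 -c "
from h import *
tq()
a=grab_frame('side')[0][:,:,::-1]; x0,y0,w,h=270,170,130,100
cv2.imwrite('pics/z10.png',cv2.resize(a[y0:y0+h,x0:x0+w],None,fx=6,fy=6,interpolation=cv2.INTER_CUBIC))"
```

```text
t 16.18 h 104.54 Mz 1.09 F [-5.7  1.7  1.5] T [-0.13  1.05  1.24] p [ 584.9 -158.4  267.3] grip radial 56.1 lat 1.8 w 16.8 q [ 0.21  0.52  0.14  1.56 -0.51  1.42  0.76]
```

View pics/z10.png

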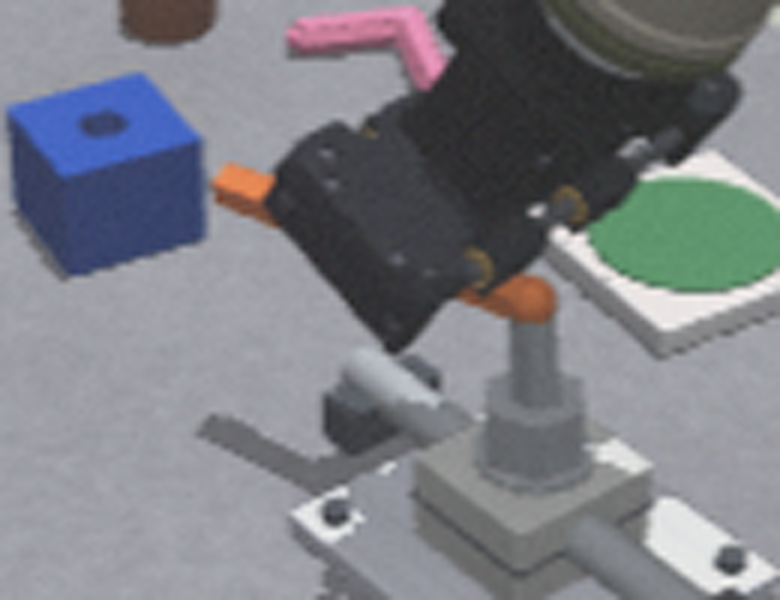

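The key is seated and pointing up-left with its bend at crop (528,300). Mz is starting to rise (T_z from 1.07 to 1.24). Single small rows from here.

play_rows(rows=[[1,0,-0.2,0,-0.005,0,0.008]])

```text
t: 16.35
eef_pos: [584.4, -158.6, 267.2]
ee_rot: [0.594, 0.758, 0.162, -0.212]
ft_force: [-6.1, 2.4, 2.9]
width: 17.1
```

```bash
python3 -c "
from h import *
tq()"
```

```text
t 16.35 h 103.94 Mz 1.2 F [-6.1  2.4  2.9] T [-0.05  1.16  1.35] p [ 584.4 -158.6  267.2] grip radial 56.1 lat 2.0 w 17.1 q [ 0.21  0.52  0.14  1.56 -0.52  1.42  0.75]
```

play_rows(rows=[[1,0,-0.2,0,-0.005,0,0.008]])

```text
t: 16.48
eef_pos: [584.0, -158.6, 267.1]
ee_rot: [0.598, 0.756, 0.163, -0.212]
ft_force: [-6.2, 1.6, 2.8]
width: 17.2
```

```bash
python3 -c "
from h import *
tq()"
```

```text
t 16.48 h 103.38 Mz 1.27 F [-6.2  1.6  2.8] T [-0.08  1.17  1.43] p [ 584.  -158.6  267.1] grip radial 56.1 lat 2.2 w 17.2 q [ 0.21  0.52  0.14  1.56 -0.52  1.41  0.75]
```

play_rows(rows=[[1,0,0.2,0,-0.005,0,0.008],[1,0,0,0,0,0,0]])

```text
t: 16.73
eef_pos: [583.6, -158.7, 267.0]
ee_rot: [0.602, 0.752, 0.163, -0.212]
ft_force: [-4.2, 1.4, 2.7]
width: 17.2
```

```bash
python3 -c "
from h import *
tq()"
```

```text
t 16.73 h 102.82 Mz 1.26 F [-4.2  1.4  2.7] T [-0.09  1.05  1.37] p [ 583.6 -158.7  267. ] grip radial 56.2 lat 2.6 w 17.2 q [ 0.21  0.52  0.14  1.57 -0.52  1.41  0.74]
```

The moment holds at about 1.27 N m, above the 0.9 N m turning friction, so the bolt is on its stop. I unwind slightly within the hex play, open, and back off along the tool axis.

play_rows(rows=[[1,0,0.3,0,0.008,0,-0.014],[1,0,0,0,0,0,0],[0,0,0,0,0,0,0],[0,0,0,0,0,0,0],[0,0,0,0,0,0,0],[0,0,0,0,0,0,0],[0,0,0,0,0,0,0]])

```text
t: 17.6
eef_pos: [584.9, -160.3, 267.3]
ee_rot: [0.598, 0.756, 0.163, -0.21]
ft_force: [0.0, -0.9, 0.8]
width: 58.4
```

```bash
python3 -c "
from h import *
tq()
a=grab_frame('side')[0][:,:,::-1]; x0,y0,w,h=270,170,130,100
cv2.imwrite('pics/z11.png',cv2.resize(a[y0:y0+h,x0:x0+w],None,fx=6,fy=6,interpolation=cv2.INTER_CUBIC))"
```

```text
t 17.6 h 103.42 Mz 0.05 F [ 0.  -0.9  0.8] T [-0.61 -0.1   0.06] p [ 584.9 -160.3  267.3] grip radial 53.8 lat 1.4 w 58.4 q [ 0.21  0.52  0.14  1.56 -0.52  1.41  0.75]
```

View pics/z11.png

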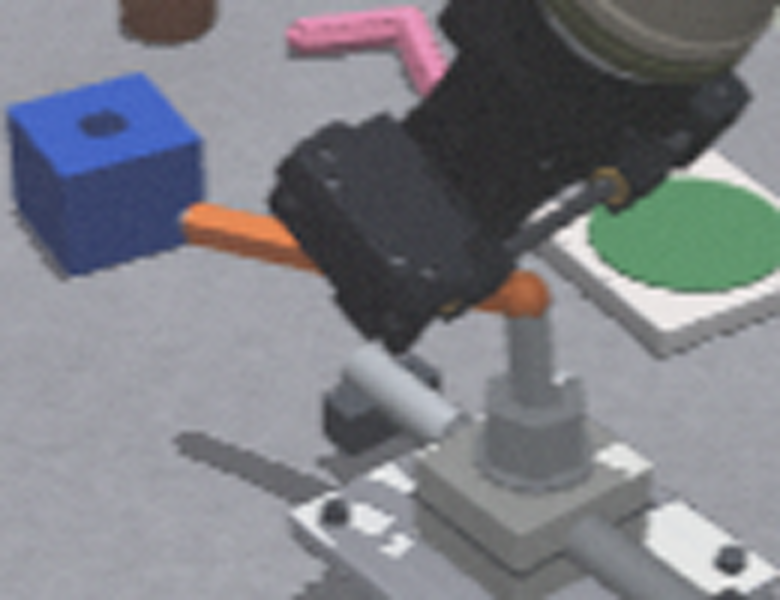

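The key droops a little but stays seated, with its bend at crop (525,293). I retreat now.

play_rows(rows=[[0,0,0,0,0,0,0],[0,0,0,0,0,0,0],[0,0,0,0,0,0,0],[0,0,0,-20,0,0,0],[0,0,0,-30,0,0,0],[0,0,0,-30,0,0,0],[0,0,0,-30,0,0,0]])

```text
t: 18.52
eef_pos: [598.5, -214.7, 362.1]
ee_rot: [0.597, 0.756, 0.162, -0.212]
ft_force: [0.6, -0.4, -0.5]
width: 87.2
```

```bash
python3 -c "
from h import *
tq()
a=grab_frame('side')[0][:,:,::-1]
cv2.imwrite('pics/s12.png',a)
x0,y0,w,h=270,170,130,100
cv2.imwrite('pics/z12.png',cv2.resize(a[y0:y0+h,x0:x0+w],None,fx=6,fy=6,interpolation=cv2.INTER_CUBIC))"
```

```text
t 18.52 h 103.55 Mz 0.02 F [ 0.6 -0.4 -0.5] T [-0.64 -0.08 -0.02] p [ 598.5 -214.7  362.1] grip radial -1.9 lat 1.5 w 87.2 q [ 0.26  0.51  0.17  1.37 -0.5   1.63  0.72]
```

View pics/z12.png

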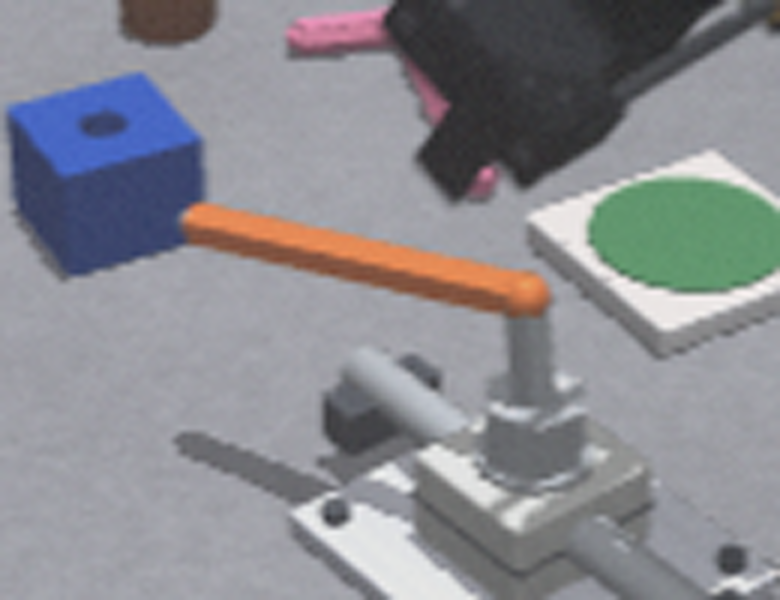

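The key rests seated and drooped, with its bend at crop (525,292) and its tip at (190,222), short of the stand, and the gripper is clear. I raise the arm and move it aside for a top view.

```bash
python3 -c "
from h import *
Rm=R.from_quat(state()['ee_rot']); print(Rm.inv().apply([0,0,40]).round(1),Rm.inv().apply([-10,55,0]).round(1))"
```

```text
[ 20.5  -0.2 -34.4] [48.   3.  28.5]
```

play_rows(rows=[[0,20.5,0,-34,0,0,0],[0,20.5,0,-34,0,0,0],[0,48,3,28,0,0,0],[0,48,3,28,0,0,0],[0,48,3,28,0,0,0],[0,48,3,28,0,0,0],[0,48,3,28,0,0,0],[0,48,3,28,0,0,0]])

```text
t: 19.58
eef_pos: [538.5, 116.7, 450.0]
ee_rot: [0.602, 0.754, 0.163, -0.207]
ft_force: [0.8, 0.2, 0.0]
width: 87.2
```

```bash
python3 -c "
from h import *
tq()
a=grab_frame('top')[0][:,:,::-1]
cv2.imwrite('pics/t13.png',a)"
```

```text
t 19.57 h 102.84 Mz -0.21 F [0.8 0.2 0. ] T [-0.63 -0.1  -0.01] p [538.5 116.7 450. ] grip radial 333.7 lat -15.4 w 87.2 q [-0.13  0.18 -0.02  1.61 -0.53  1.43  0.18]
```

View pics/t13.png

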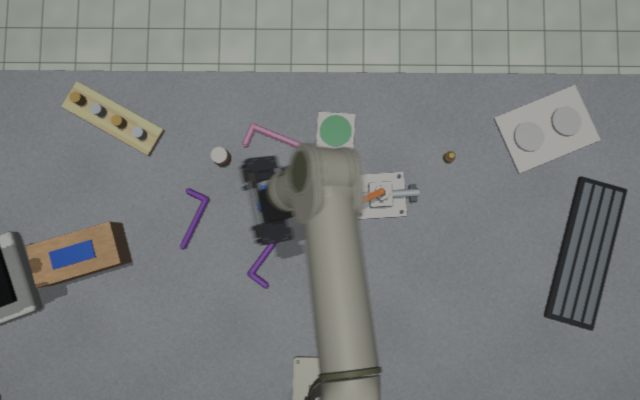

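The top view shows the clamp and bolt end of the key at (380,195), with the rest still under the arm; the bystanders are unmoved. I move a little further.

play_rows(rows=[[0,40,3,20,0,0,0],[0,40,3,20,0,0,0],[0,40,3,20,0,0,0],[0,40,3,10,0,0,0],[0,0,0,0,0,0,0]])

```text
t: 20.25
eef_pos: [505.3, 303.2, 472.6]
ee_rot: [0.596, 0.757, 0.163, -0.21]
ft_force: [-0.0, -0.9, -0.3]
width: 86.7
```

```bash
python3 - <<'E'
from h import *
rep()
f=grab_frame('top')[0][:,:,::-1]; s,sd=grab_frame('side'); s=s[:,:,::-1]
np.save('pics/t14.npy',f);
cv2.imwrite('pics/t14.png',np.hstack([cv2.resize(f[160:230,320:430],(770,490),interpolation=2)]))
x0,y0=345,227
c=s[y0:y0+28,x0:x0+28]; cv2.imwrite('pics/s14.png',cv2.resize(c,(560,560),interpolation=2))
cs=camera_info('side'); C=cloud(cs,sd); hsv=cv2.cvtColor(np.ascontiguousarray(s),cv2.COLOR_BGR2HSV)
m=(hsv[...,0]<18)&(hsv[...,1]>120)&(sd>0)&(abs(C[...,0]-560)<150)&(abs(C[...,1]+60)<110)&(C[...,2]>70); P=C[m]
P=P[(P[:,1]<10)]; c0=P.mean(0); w=np.linalg.svd(P-c0)[2][0]; w*=np.sign(w[1]); print(len(P),c0,w,'yaw',np.degrees(np.arctan2(w[1],w[0])),'droop',np.degrees(np.arcsin(w[2])),P.min(0),P.max(0))
E
```

```text
t 20.25 p [505.3 303.2 472.6] grasp [485.  384.8 331.8] z [-0.124  0.497 -0.859] y [ 0.972  0.235 -0.004] q [-0.345  0.197 -0.15   1.538 -0.511  1.303 -0.142] F [-0.  -0.9 -0.3] T [-0.71 -0.11 -0.03] w 86.7
382 [546.14024616 -64.2015969  122.45209457] [-0.40121059  0.90586326 -0.13580069] yaw 113.88875114899457 droop -7.80492253695093 [ 509.7772762  -133.07355311  104.31686987] [580.29425351   9.6477596  138.20477658]
```

View pics/t14.png

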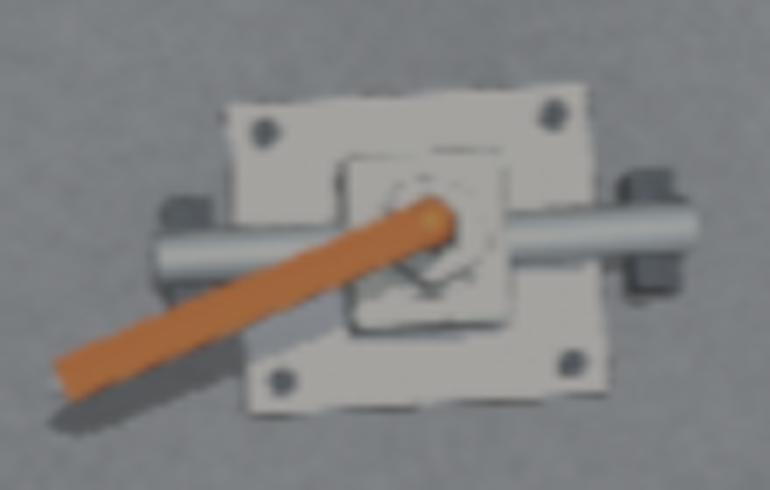

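View pics/s14.png

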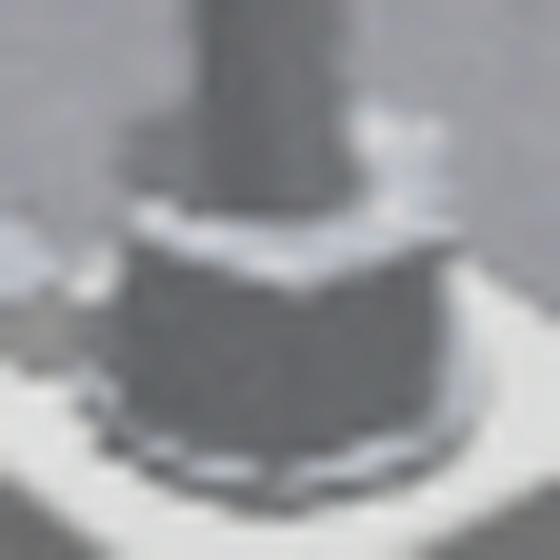

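The top view shows the key lying from the bolt at crop (432,218) to its tip at (65,380). In the side crop a head corner is back at (305,290), which means a turn of about 60°. The key's direction lags the tool's by some degrees (hex play plus pad give), so I'll confirm tightness with a second, longer-lever grip.

```bash
python3 - <<'E'
from h import *
ct=camera_info('top')
f=lambda x,y:(320+(x+.5)/7-.5,160+(y+.5)/7-.5)
b=onz(ct,*f(432,219),130); t=onz(ct,*f(66,380),104); print(b,t,'yaw',np.degrees(np.arctan2(*(t-b)[[1,0]])),np.linalg.norm((t-b)[:2]))
hv=(t-b)[:2]/np.linalg.norm((t-b)[:2]); g=b[:2]+105*hv; print('grip',g)
h=np.degrees(np.arctan2(hv[1],hv[0])); R1=tool_R(h-180,90); p=np.array([*g,110+164]); print(p); plan(p+[0,0,120],R1)
E
```

```text
[ 578.00342281 -124.19334399  130.        ] [516.63307766  14.79093528 104.        ] yaw 113.82448944567946 151.93073799773933
grip [535.59010786 -28.14069845]
[535.59010786 -28.14069845 274.        ]
t 20.35 need 5.64 n 6 d [  28.8 -327.9  -77.6] rot [  2.5 -30.7 -10.3]
[-53.3, -7.9, -16.6] [0.007, -0.089, -0.03]
[-54.3, -9.6, -11.7] [0.007, -0.089, -0.03]
[-54.8, -11.3, -6.8] [0.007, -0.089, -0.03]
[-54.8, -13.0, -1.8] [0.007, -0.089, -0.03]
[-54.3, -14.6, 3.2] [0.007, -0.089, -0.03]
[-53.4, -16.2, 8.1] [0.007, -0.089, -0.03]
```

play_rows(rows=[[0,-53,-8,-17,0.007,-0.089,-0.03],[0,-54,-10,-12,0.007,-0.089,-0.03],[0,-55,-11,-7,0.007,-0.089,-0.03],[0,-55,-13,-2,0.007,-0.089,-0.03],[0,-54,-15,3,0.007,-0.089,-0.03],[0,-53,-16,8,0.007,-0.089,-0.03]])

```text
t: 21.1
eef_pos: [534.7, -44.9, 394.2]
ee_rot: [0.547, 0.837, -0.005, 0.005]
ft_force: [1.9, 0.6, -0.5]
width: 86.8
```

```bash
cat >> h.py <<'E'
P2=np.array([535.6,-28.1,274.]); R2=tool_R(113.8-180,90)
E
python3 - <<'E'
from h import *
rep(); plan(P2+[0,0,80],R2); plan(P2,R2)
E
```

```text
t 21.1 p [534.7 -44.9 394.2] grasp [535.1 -47.3 230.2] z [ 0.003 -0.015 -1.   ] y [ 0.915  0.402 -0.003] q [-0.082  0.14   0.083  1.718  0.003  1.281  0.414] F [ 1.9  0.6 -0.5] T [-0.03 -0.05  0.  ] w 86.8
t 21.1 need 0.73 n 1 d [  0.9  16.8 -40.2] rot [-0.2  0.8 -0.1]
[15.5, 7.7, 39.9] [-0.003, 0.015, -0.001]
t 21.1 need 2.02 n 3 d [   0.9   16.8 -120.2] rot [-0.2  0.8 -0.1]
[5.6, 2.7, 40.0] [-0.001, 0.005, -0.0]
[5.4, 2.6, 40.0] [-0.001, 0.005, -0.0]
[5.2, 2.6, 40.0] [-0.001, 0.005, -0.0]
```

play_rows(rows=[[0,15,7.5,40,-0.003,0.015,0],[0,0,0,35,0,0,0]])

```text
t: 21.35
eef_pos: [535.3, -37.1, 318.6]
ee_rot: [0.552, 0.834, -0.0, 0.002]
ft_force: [0.2, -0.2, 0.2]
width: 86.9
```

```bash
python3 - <<'E'
from h import *
rep(); plan(P2,R2)
a=grab_frame('side')[0][:,:,::-1]; x0,y0,w,h=270,150,130,100
cv2.imwrite('pics/z15.png',cv2.resize(a[y0:y0+h,x0:x0+w],None,fx=6,fy=6,interpolation=cv2.INTER_CUBIC))
E
```

```text
t 21.35 p [535.3 -37.1 318.6] grasp [535.8 -37.6 154.6] z [ 0.003 -0.003 -1.   ] y [0.92  0.391 0.002] q [-0.084  0.202  0.075  1.811 -0.014  1.126  0.398] F [ 0.2 -0.2  0.2] T [-0.04  0.   -0.  ] w 86.9
t 21.35 need 0.76 n 1 d [  0.3   9.  -44.6] rot [ 0.1  0.2 -0.8]
[8.4, 3.8, 44.6] [0.002, 0.004, -0.013]
```

View pics/z15.png

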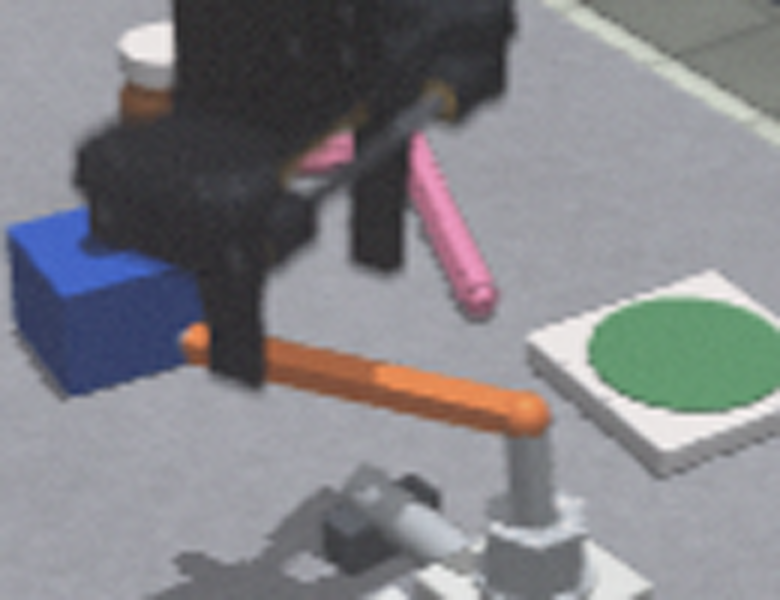

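The open jaws straddle the long arm near crop (240,365). I lower and close.

play_rows(rows=[[0,2,1,22,0,0,-0.01],[0,0,0,20,0,0,0],[1,0,0,0,0,0,0],[1,0,0,0,0,0,0],[1,0,0,0,0,0,0],[1,0,0,0,0,0,0],[1,0,0,0,0,0,0],[1,0,0,0,0,0,0]])

```text
t: 22.4
eef_pos: [533.7, -41.8, 275.1]
ee_rot: [0.551, 0.834, -0.003, 0.001]
ft_force: [0.5, 0.1, -0.2]
width: 35.1
```

play_rows(rows=[[1,0,0,0,0,0,0],[1,0,0,0,0,0,0],[1,0,0,0,0,0,0]])

```text
t: 22.78
eef_pos: [534.4, -41.2, 275.5]
ee_rot: [0.551, 0.835, -0.002, 0.002]
ft_force: [3.3, 1.1, -0.3]
width: 17.4
```

```bash
python3 - <<'E'
from h import *
tq(); arc(1)
E
```

```text
t 22.77 h 113.17 Mz -0.11 F [ 3.3  1.1 -0.3] T [ 0.09 -0.64  0.23] p [534.4 -41.2 275.5] grip radial 99.0 lat 5.6 w 17.4 q [-0.08  0.25  0.08  1.85 -0.02  1.04  0.41]
row [ 0.08  1.74 -0.  ] [0.0001 0.     0.0175]
```

play_rows(rows=[[1,0,1.7,0,0,0,0.017],[1,0,1.7,0,0,0,0.017]])

```text
t: 23.02
eef_pos: [537.6, -39.6, 275.4]
ee_rot: [0.566, 0.825, -0.002, 0.002]
ft_force: [1.1, 1.4, -0.2]
width: 16.8
```

```bash
python3 - <<'E'
from h import *
tq()
E
```

```text
t 23.02 h 111.12 Mz 0.12 F [ 1.1  1.4 -0.2] T [ 0.17 -0.24  0.28] p [537.6 -39.6 275.4] grip radial 99.0 lat 5.6 w 16.8 q [-0.08  0.26  0.08  1.85 -0.02  1.04  0.37]
```

play_rows(rows=[[1,0,1.7,0,0,0,0.017],[1,0,1.7,0,0,0,0.017]])

```text
t: 23.28
eef_pos: [540.8, -38.3, 275.2]
ee_rot: [0.58, 0.814, -0.002, 0.001]
ft_force: [0.1, 1.3, 0.1]
width: 16.4
```

```bash
python3 - <<'E'
from h import *
tq()
E
```

```text
t 23.27 h 109.03 Mz 0.19 F [0.1 1.3 0.1] T [ 0.12 -0.1   0.25] p [540.8 -38.3 275.2] grip radial 99.1 lat 5.9 w 16.4 q [-0.09  0.26  0.08  1.84 -0.02  1.04  0.33]
```

play_rows(rows=[[1,0,1.7,0,0,0,0.017],[1,0,1.0,0,0,0,0.01]])

```text
t: 23.52
eef_pos: [543.4, -37.2, 275.1]
ee_rot: [0.592, 0.806, -0.002, 0.001]
ft_force: [-0.5, 1.6, 1.3]
width: 16.8
```

```bash
python3 - <<'E'
from h import *
tq()
E
```

```text
t 23.52 h 107.38 Mz 0.24 F [-0.5  1.6  1.3] T [0.17 0.07 0.25] p [543.4 -37.2 275.1] grip radial 99.2 lat 6.1 w 16.8 q [-0.09  0.27  0.09  1.83 -0.02  1.04  0.3 ]
```

play_rows(rows=[[1,0,1.4,0,0,0,0.012]])

```text
t: 23.65
eef_pos: [544.7, -36.8, 275.1]
ee_rot: [0.597, 0.802, -0.002, 0.001]
ft_force: [-1.9, 1.3, 1.5]
width: 16.9
```

```bash
python3 - <<'E'
from h import *
tq()
E
```

```text
t 23.65 h 106.65 Mz 0.46 F [-1.9  1.3  1.5] T [0.21 0.29 0.32] p [544.7 -36.8 275.1] grip radial 99.2 lat 6.1 w 16.9 q [-0.09  0.27  0.09  1.83 -0.02  1.05  0.29]
```

play_rows(rows=[[1,0,1.4,0,0,0,0.012]])

```text
t: 23.78
eef_pos: [545.9, -36.3, 275.0]
ee_rot: [0.602, 0.798, -0.003, 0.0]
ft_force: [-3.1, 2.1, 2.2]
width: 17.0
```

```bash
python3 - <<'E'
from h import *
tq()
E
```

```text
t 23.77 h 105.92 Mz 0.51 F [-3.1  2.1  2.2] T [0.26 0.48 0.29] p [545.9 -36.3 275. ] grip radial 99.2 lat 6.2 w 17.0 q [-0.1   0.27  0.09  1.83 -0.02  1.05  0.28]
```

play_rows(rows=[[1,0,1.2,0,0,0,0.011]])

```text
t: 23.9
eef_pos: [547.0, -35.9, 274.9]
ee_rot: [0.607, 0.795, -0.003, 0.0]
ft_force: [-2.6, 1.9, 1.2]
width: 17.1
```

```bash
python3 - <<'E'
from h import *
tq()
E
```

```text
t 23.9 h 105.25 Mz 0.51 F [-2.6  1.9  1.2] T [0.22 0.59 0.32] p [547.  -35.9 274.9] grip radial 99.3 lat 6.3 w 17.1 q [-0.1   0.28  0.09  1.82 -0.02  1.05  0.27]
```

play_rows(rows=[[1,0,1.2,0,0,0,0.011]])

```text
t: 24.02
eef_pos: [548.0, -35.6, 274.8]
ee_rot: [0.612, 0.791, -0.003, -0.0]
ft_force: [-3.3, 1.5, 2.1]
width: 16.9
```

```bash
python3 - <<'E'
from h import *
tq()
E
```

```text
t 24.02 h 104.58 Mz 0.68 F [-3.3  1.5  2.1] T [0.24 0.78 0.41] p [548.  -35.6 274.8] grip radial 99.3 lat 6.5 w 16.9 q [-0.1   0.28  0.09  1.82 -0.02  1.05  0.26]
```

play_rows(rows=[[1,0,1.3,0,0,0,0.011]])

```text
t: 24.15
eef_pos: [549.1, -35.2, 274.7]
ee_rot: [0.616, 0.788, -0.003, -0.001]
ft_force: [-4.4, 1.4, 2.5]
width: 17.0
```

```bash
python3 - <<'E'
from h import *
tq()
E
```

```text
t 24.15 h 103.91 Mz 0.81 F [-4.4  1.4  2.5] T [0.24 0.9  0.43] p [549.1 -35.2 274.7] grip radial 99.4 lat 6.6 w 17.0 q [-0.1   0.28  0.09  1.82 -0.02  1.05  0.24]
```

play_rows(rows=[[1,0,1.3,0,0,0,0.011]])

```text
t: 24.28
eef_pos: [550.2, -34.8, 274.6]
ee_rot: [0.621, 0.784, -0.004, -0.001]
ft_force: [-4.8, 0.6, 2.3]
width: 17.0
```

```bash
python3 - <<'E'
from h import *
tq()
E
```

```text
t 24.27 h 103.24 Mz 0.86 F [-4.8  0.6  2.3] T [0.2  1.07 0.41] p [550.2 -34.8 274.6] grip radial 99.4 lat 6.7 w 17.0 q [-0.1   0.28  0.1   1.81 -0.03  1.05  0.23]
```

play_rows(rows=[[1,0,1.2,0,0,0,0.009]])

```text
t: 24.4
eef_pos: [551.2, -34.5, 274.4]
ee_rot: [0.625, 0.781, -0.004, -0.001]
ft_force: [-4.7, 1.7, 1.6]
width: 17.0
```

```bash
python3 - <<'E'
from h import *
tq()
E
```

```text
t 24.4 h 102.69 Mz 0.86 F [-4.7  1.7  1.6] T [0.25 0.99 0.46] p [551.2 -34.5 274.4] grip radial 99.5 lat 6.8 w 17.0 q [-0.11  0.29  0.1   1.81 -0.03  1.05  0.22]
```

play_rows(rows=[[1,0,1.2,0,0,0,0.009]])

```text
t: 24.52
eef_pos: [552.2, -34.2, 274.2]
ee_rot: [0.628, 0.778, -0.004, -0.002]
ft_force: [-5.8, 2.5, 1.8]
width: 17.0
```

```bash
python3 - <<'E'
from h import *
tq()
a=grab_frame('side')[0][:,:,::-1]
x0,y0=345,227
c=a[y0:y0+28,x0:x0+28]; cv2.imwrite('pics/s16.png',cv2.resize(c,(560,560),interpolation=2))
E
```

```text
t 24.52 h 102.14 Mz 0.92 F [-5.8  2.5  1.8] T [0.23 1.24 0.43] p [552.2 -34.2 274.2] grip radial 99.5 lat 6.8 w 17.0 q [-0.11  0.29  0.1   1.81 -0.03  1.05  0.21]
```

View pics/s16.png

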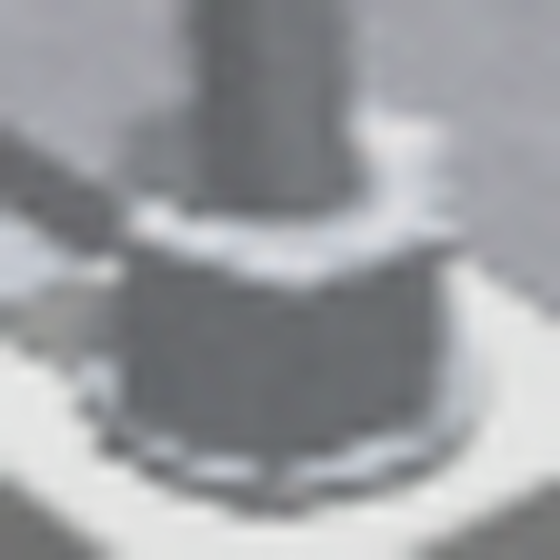

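play_rows(rows=[[1,0,1.2,0,0,0,0.009]])

```text
t: 24.7
eef_pos: [553.2, -33.9, 274.0]
ee_rot: [0.632, 0.775, -0.005, -0.002]
ft_force: [-6.0, 1.0, 3.7]
width: 17.0
```

```bash
python3 - <<'E'
from h import *
tq()
E
```

```text
t 24.7 h 101.58 Mz 1.05 F [-6.   1.   3.7] T [0.23 1.38 0.49] p [553.2 -33.9 274. ] grip radial 99.6 lat 7.0 w 17.0 q [-0.11  0.29  0.1   1.81 -0.03  1.06  0.2 ]
```

play_rows(rows=[[1,0,1.2,0,0,0,0.009]])

```text
t: 24.82
eef_pos: [554.1, -33.6, 273.8]
ee_rot: [0.636, 0.772, -0.005, -0.003]
ft_force: [-6.4, 1.4, 4.0]
width: 17.0
```

```bash
python3 - <<'E'
from h import *
tq()
E
```

```text
t 24.82 h 101.04 Mz 1.15 F [-6.4  1.4  4. ] T [0.17 1.43 0.56] p [554.1 -33.6 273.8] grip radial 99.7 lat 7.3 w 17.0 q [-0.11  0.29  0.1   1.8  -0.03  1.06  0.19]
```

play_rows(rows=[[1,0,1.2,0,0,0,0.007]])

```text
t: 24.95
eef_pos: [554.9, -33.3, 273.6]
ee_rot: [0.639, 0.769, -0.006, -0.003]
ft_force: [-7.5, 1.6, 3.9]
width: 17.2
```

```bash
python3 - <<'E'
from h import *
tq()
E
```

```text
t 24.95 h 100.62 Mz 1.24 F [-7.5  1.6  3.9] T [0.19 1.56 0.55] p [554.9 -33.3 273.6] grip radial 99.8 lat 7.5 w 17.2 q [-0.11  0.3   0.1   1.8  -0.03  1.06  0.19]
```

Mz rises steadily through 1.24 N m with no plateau at the 0.9 N m friction level, so the bolt is on its stop. I hold briefly, relieve, open and retreat upward.

play_rows(rows=[[1,0,0,0,0,0,0],[1,0,0,0,0,0,0],[1,0,-2.0,0,0,0,-0.015],[1,0,-1.0,0,0,0,0],[0,0,0,0,0,0,0],[0,0,0,0,0,0,0],[0,0,0,0,0,0,0],[0,0,0,0,0,0,0]])

```text
t: 25.95
eef_pos: [552.4, -35.2, 273.8]
ee_rot: [0.634, 0.773, -0.006, -0.002]
ft_force: [0.3, 0.7, -1.1]
width: 49.7
```

play_rows(rows=[[0,0,0,0,0,0,0],[0,0,0,0,0,0,0],[0,0,0,0,0,0,0],[0,0,0,0,0,0,0]])

```text
t: 26.45
eef_pos: [552.6, -35.0, 273.9]
ee_rot: [0.634, 0.773, -0.005, -0.002]
ft_force: [0.8, 0.7, 0.4]
width: 84.8
```

```bash
python3 - <<'E'
from h import *
tq()
E
```

```text
t 26.45 h 101.33 Mz -0.09 F [0.8 0.7 0.4] T [-0.06  0.05  0.01] p [552.6 -35.  273.9] grip radial 98.4 lat 8.5 w 84.8 q [-0.11  0.29  0.1   1.81 -0.03  1.06  0.2 ]
```

play_rows(rows=[[0,0,0,-20,0,0,0],[0,0,0,-40,0,0,0],[0,0,0,-50,0,0,0],[0,0,0,-50,0,0,0],[0,0,0,0,0,0,0]])

```text
t: 27.08
eef_pos: [553.9, -34.0, 438.3]
ee_rot: [0.634, 0.773, -0.006, -0.003]
ft_force: [-0.5, -0.6, -0.3]
width: 86.8
```

```bash
python3 - <<'E'
from h import *
rep()
s,sd=grab_frame('side'); s=np.ascontiguousarray(s[:,:,::-1]); cv2.imwrite('pics/s17.png',s)
t=grab_frame('top')[0][:,:,::-1]; 
x0,y0,w,h=270,170,130,100
cv2.imwrite('pics/z17.png',cv2.resize(s[y0:y0+h,x0:x0+w],None,fx=6,fy=6,interpolation=2)); cv2.imwrite('pics/t17.png',t)
cs=camera_info('side'); C=cloud(cs,sd); hsv=cv2.cvtColor(s,cv2.COLOR_BGR2HSV)
m=(hsv[...,0]<18)&(hsv[...,1]>120)&(sd>0)&(abs(C[...,0]-560)<150)&(abs(C[...,1]+60)<110)&(C[...,2]>70); P=C[m]; P=P[P[:,1]<15]
c0=P.mean(0); w=np.linalg.svd(P-c0)[2][0]; w*=np.sign(w[1]); print(len(P),'yaw',np.degrees(np.arctan2(w[1],w[0])),'droop',np.degrees(np.arcsin(w[2])),P.min(0),P.max(0))
E
```

```text
t 27.07 p [553.9 -34.  438.3] grasp [552.  -35.  274.3] z [-0.011 -0.006 -1.   ] y [ 0.98   0.196 -0.012] q [-0.12   0.162  0.11   1.601 -0.012  1.391  0.189] F [-0.5 -0.6 -0.3] T [-0.05 -0.    0.01] w 86.8
384 yaw 112.91201021714322 droop -8.913453755740917 [ 512.38211466 -133.38239616  100.19670927] [580.74021948  14.62123047 137.6475921 ]
```

View pics/z17.png

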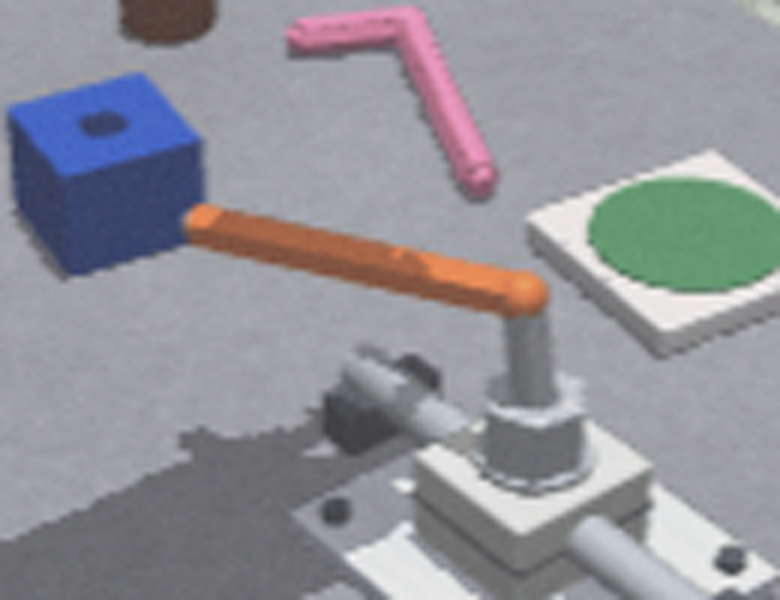

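View pics/t17.png

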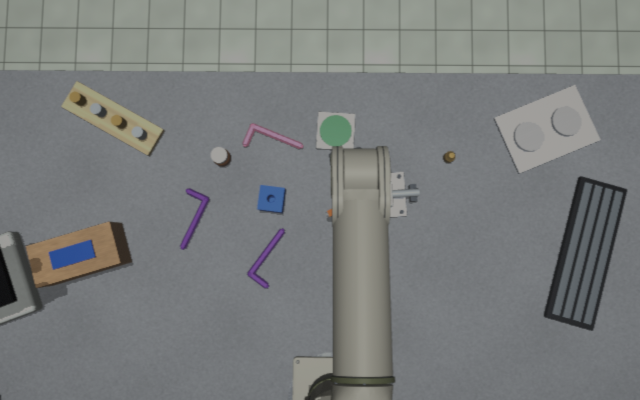

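The key's resting direction (112.9° against 113.9° before the second try) barely changed, which confirms the bolt was already on its stop. The bystanders look unmoved and the gripper is clear, so I hand in.

```bash
python3 -c "
from station import env
print(env.sign_off())"
```

```text
the job is handed in; nothing more can be done
None
```

I took the orange key out of the stand, turned it short arm down and seated it in the bolt with no more than about 12 N of contact. I then turned the bolt clockwise to its stop, let go and handed in at about 27 s. No verdict was reported.

**Stop:**
- The moment about the bolt stayed near 0.9 N m while turning, then rose to about 1.27 N m at the end of the stroke.
- After letting go, the key pointed about 10° short of where the tool had been. I put that down to play in the socket and give in the pads.
- To be sure, I gripped again farther out on the long arm. The moment rose to 1.24 N m, with at most a brief pause near 0.86 N m. The key came to rest within 1° of its earlier direction.
- I estimate the bolt went about 0.01 rad past first touch. The bolt angle cannot be read directly, so this rests on the forces.

**Last look:** The key was seated and at rest, drooping about 9°. The gripper was open and clear, with its fingertips about 120 mm or more above the key. In the top view the jar, carrier and objective looked unmoved.

**Disagreements:**
- The camera estimate of the tip's height was about 8 mm too low at the socket bottom. I judged full seating by the contact force and by the length of short arm still showing, about 34 mm against 34.5 mm expected.
- The bolt head looked the same in all the late pictures, so I did not use it as a measure of the turn.

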